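Hang the socket caddy on the slat rail

ROBOT

A 6-joint arm with a two-finger parallel gripper is mounted at the origin on the work surface. World frame = base frame: x ahead of the robot, y to its left, z up, the work surface at z = 0. Lengths are in mm, angles in rad, forces in N, time in s.
With the tool pointing down it reaches from about 250 to 800 mm from the base axis. Payload 8.5 kg.
Tool frame: the origin (TCP) lies at the very end of the fingers, on their centre line; the grasp point (between the pads) lies 19 mm behind it (pinch_z is the distance from the TCP to the grasp point, in mm); x points along the fingers, z is the direction in which the jaws open and shut, and the axes are right-handed (so a half turn about x gives the same grasp; the last joint's range is limited). The gripper opens to 85 mm and grips with 20 to 120 N. Pads are 22 mm wide; open, the fingers measure 114 mm over their backs; the gripper's body (76 mm by 85 mm) begins 54 mm behind the grasp point. The pads swing forward as they close: fully open they stand 13 mm farther back than shut.
Start: joints at [-1.105, 0.238, -0.013, 1.319, 0, 1.571], TCP at [235.776, -469.029, 231.276] pointing down, gripper open.
Joint ranges: [-2.66, 2.66], [-1.03, 1.9], [-1.14, 1.46], [-1.82, 2.27], [-1.45, 1.34], [-3.14, 3.14]. Speed limits (rad/s): [2.22, 2.22, 2.79, 3.14, 3.14, 3.14].

INTERFACE

Orientations are given as a 3x3 rotation matrix whose columns are the frame's x, y, z axes.
In Python, from cell import * gives the robot as it stands. The module is installed in compiled form; this text tells all that it offers.
- The arm moves only by the tool servo_tool, never from a script. Its arguments are lists of equal length, an entry for each row: "xyz": the shift along the world's x, y, z in mm, a list of three; "rotation": the turn, a rotation vector about the world's x, y, z in rad, a list of three; "jaw": the finger opening in mm, from 0 to 85.4. A call has 1 to 8 rows; each row shifts and turns the commanded pose from where the row before left it; what a row does not reach is not made up. A row lasts 1/10 s, in which the tool goes at most 50 mm and 8.59 degrees, less where a joint would pass 70% of its speed; a pose out of reach is approached as far as the arm can. A call with a gripper value outside its range is refused whole. The fingers move at their own pace and stop on an object; the grip force is fixed at half the most. Time passes only in rows, so rows that do not move let the fingers close. It gives the time, the measured TCP pose, the force and the opening at its end, in the units of the state.
- read_state(): the state, without advancing time (a new reading comes with each control period).
- get_image(name): name is "side" or "top"; returns the picture (480x640x3 uint8, red, green, blue); there is no depth.
- calibration(name): a dict with "vfov" (degrees; the focal length in pixels is half the picture's height over the tangent of half this angle, whatever the lens; pixels are square), "cx", "cy" (the principal point, pixels), "k1" (the pictures are not rectified: a ray, as slopes to the right and down, at radius r is drawn at 1 + k1 r^2 times it, then the intrinsics apply), "origin" and "attitude" of the camera in the world. Camera axes: x right, y down, z forward; pixel columns grow to the right and rows downward; lengths in mm; the calibration is good to about 2 mm. A picture is of the moment at which its call begins. calibration takes no time and is no camera call.
- job_done(): hands the job in, once; it reports no verdict.
The state is a dict: "clock": time; "joints": joint angles; "qvel": joint speeds; "tau": joint torques, N m; "tcp_pos": TCP position; "ee_rot": TCP orientation; "force": force on the tool from outside, world axes, zero at the start; "moment": the same for the moment, N m; "width": opening from 0.0 (shut) to 1.0 (fully open).
Only numpy, scipy, OpenCV 4.12 (cv2) and the standard library are available. Lean on these libraries where they do the work, as an engineer would, in place of code of your own. Each camera call takes 0.05 s, during which the arm holds its last target.

TASK

Pick the small socket caddy up by its handle and hang it on the front of the slat rail, midway between the two holders: tip its front up, feel its hooked tongue into the groove and up behind the upper slat, then turn it down until it hangs level with its back flat on the lower slat. Work gently, keep hold of it until it is down, and leave the other things on the bench where they are.

Things in the scene. Friction and masses are not known exactly. Their poses are not given: they have to be found in the camera images.
- stand: Fixed bench stand with slat rail. Origin on the bench under the middle of the slats' front face; x from the front (hanging side) into the rail, y along it. Two 5 mm slats 328 mm long, fronts at x = 0: lower 70 mm tall, upper 18 mm, an open groove 13 mm high between, free space behind. Posts 235 mm tall behind, at y = +-152 mm. Small holders at y = +-118 mm, below the groove, reach 50 mm forward.
- groove (a point): Nominal lower edge of the groove (lower slat's top edge), middle of the rail, on the front face, 165 mm above the bench; axes as the stand's. The rail was clamped by hand and stays put, but its height is not measured: the true edge, with both slats, is up to 18 mm higher or lower (same x, y). The light slats must not be pushed with more than 60 N.
- caddy: Loose grey caddy, 0.3 to 0.65 kg, upright. Origin: centre of its underside; x to its back. Box 90 (x) by 100 (y) by 45 mm; back plate 66 mm tall, back face at x = 45 mm. From its top a steel tongue, 60 mm wide, 4 mm thick, slants up and back 30 degrees from vertical. It enters the groove only with the front tipped up 25 to 45 degrees, going in and up, then turned level while moved in and down.
- caddy_grip (a point): Centre of the caddy's handle, a straight black bar along the caddy's x, 62 mm long, 14 mm wide (y), 16 mm tall, at x = -13, z = 96 mm in the caddy's frame; free below for 20 mm. Axes as the caddy's.
- caddy_heel (a point): Root of the tongue: its underside where it leaves the back face, at x = 45, z = 62 mm in the caddy's frame; axes as the caddy's. When the caddy hangs, it rests on the lower slat's top edge, at the groove's lower front edge within some 5 mm, and the caddy's front droops about 2 degrees.
- caddy_tip (a point): Middle of the tongue's tip, at x = 60, z = 83 mm in the caddy's frame. Axes as the caddy's.
- spanner: Loose steel spanner lying on the bench, 170 mm long. Leave alone.
- oiler: Loose grey bottle standing on the bench, 56 mm across, 130 mm tall. Leave alone.
- tape: Loose roll of tape lying on the bench, 84 mm across, 24 mm tall. Leave alone.
Not all that is in view belongs to the job. Of the things that look like the caddy, take the one that is nearest to the robot's base at the start.

How it is judged (in metres and radians):
On the way:
1. the caddy, front tipped up, has its tongue tip through the groove (x of caddy_tip in the frame of stand above 0.006 m and angle between caddy_grip's own z axis and vertical above 0.2 rad and height (world z) of caddy_heel between 0.12 and 0.205 m and x of caddy_heel in the frame of stand below 0 m), for 0.1 s.
At the end, for the whole second after the job is handed in: The caddy hangs by its tongue in the groove, at rest: heel within 30 mm of the middle of the rail, within 7 mm before and 4 mm behind the front face and between 143 and 187 mm above the bench, tongue tip behind the slats, caddy level within 0.09 rad and square to the rail within 0.1 rad (x of caddy_heel in the frame of stand between -0.007 and 0.004 m and y of caddy_heel in the frame of stand between -0.03 and 0.03 m and height (world z) of caddy_heel between 0.143 and 0.187 m and x of caddy_tip in the frame of stand above 0.006 m and angle between caddy_grip's own z axis and vertical below 0.09 rad and angle between the x axis of caddy_grip and the x axis of stand, either way round below 0.1 rad and linear speed of caddy below 0.01 m/s and angular speed of caddy below 0.1 rad/s); the robot touches nothing.
It fails at once if the caddy presses on the rail with more than 60 N (contact force between caddy and stand above 60 N).
It fails at once if the robot itself presses on the stand with more than 40 N (contact force between the arm and stand above 40 N).
It fails at once if the caddy is let go while it is still tipped by more than 0.25 rad (angle between caddy_grip's own z axis and vertical above 0.25 rad and contact force between the fingers and caddy below 0.1 N).
It fails at once if another thing on the bench is moved by more than 30 mm (distance of any of spanner, oiler, tape from where it was at the start of the episode above 0.03 m).
It also fails if it takes over 70 s, if anything falls off the work surface, if the arm or the gripper's body presses on something with over 40 N, if the wrist force passes 120 N, or if a joint passes its speed limit or range.

## Working session

There is one attempt and no reset: what is moved stays moved. The work goes in short steps, Python scripts to look and compute and a tool call to move; the robot and the scene stay as the last step left them, time stands still between calls to the robot, and variables do not carry over. Pictures are saved under pics/ and viewed, and the job is handed in when it is done.

Besides the shell and the picture viewer there is one more tool, called after "Emit:" in YAML: its name, and indented under it one key for each argument. servo_tool: Moves the arm, as the interface text tells. Its arguments: {"type":"object","properties":{"xyz":{"type":"array"},"rotation":{"type":"array"},"jaw":{"type":"array"}},"required":["xyz","rotation","jaw"]}

```bash
mkdir -p pics; cat > h.py <<'E'
from cell import *
import numpy as np, cv2
def cal(n):
    c=calibration(n); f=240/np.tan(np.radians(c['vfov'])/2)
    return c,f,np.array(c['origin'],float),np.array(c['attitude'],float)
def proj(n,P):
    c,f,o,R=cal(n); p=(np.atleast_2d(P)-o)@R; s=p[:,:2]/p[:,2:]
    r2=(s**2).sum(1,keepdims=True); return s*(1+c['k1']*r2)*f+[c['cx'],c['cy']]
def ray(n,uv):
    c,f,o,R=cal(n); d=(np.array(uv,float)-[c['cx'],c['cy']])/f; s=d.copy()
    for _ in range(30): s=d/(1+c['k1']*(s@s))
    return o,R@np.array([s[0],s[1],1.])
def atz(n,uv,z):
    o,d=ray(n,uv); return o+d*(z-o[2])/d[2]
def tri(uvs,uvt):
    o1,d1=ray('side',uvs);o2,d2=ray('top',uvt)
    t=np.linalg.lstsq(np.c_[d1,-d2],o2-o1,rcond=None)[0]
    a=o1+d1*t[0];b=o2+d2*t[1]; return (a+b)/2,np.linalg.norm(a-b)
def snap(n,name):
    im=get_image(n); cv2.imwrite('pics/'+name+'.png',im[:,:,::-1]); return im
E
python3 - <<'E'
from h import *
snap('side','s0');snap('top','t0')
for n in('side','top'):print(calibration(n))
print(read_state())
E
```

```text
{'vfov': 56.04861108478434, 'cx': 318.7362480089722, 'cy': 241.87838447468533, 'k1': -0.030255850363388577, 'origin': array([436.71621913, 670.84324254, 839.10087323]), 'attitude': array([[-0.98219819, -0.1484905 ,  0.11505338],
       [-0.18667205,  0.70314017, -0.68611037],
       [ 0.02098222, -0.69537362, -0.71834203]])}
{'vfov': 52.12954665846609, 'cx': 318.74729896105225, 'cy': 235.49289951428386, 'k1': -0.024632178583620518, 'origin': array([ 389.18323914,  -34.99293243, 1276.66729412]), 'attitude': array([[-0.0277301 , -0.99085607,  0.13204275],
       [-0.99931789,  0.0307017 ,  0.02052199],
       [-0.02438828, -0.13138361, -0.99103156]])}
{'clock': 0.1, 'joints': array([-1.10499380e+00,  2.38732495e-01, -1.41505860e-02,  1.31923992e+00,
       -5.06563433e-05,  1.57078624e+00]), 'qvel': array([-0.0008514 , -0.00074159,  0.00137022, -0.00053891, -0.00044242,
        0.00106929]), 'tau': array([-9.50284084e-04, -5.39720821e+01,  3.46998882e+01,  1.33831438e-02,
       -8.04768297e-05,  7.67808814e-06]), 'tcp_pos': array([ 235.61326602, -468.73339282,  230.74333259]), 'ee_rot': array([[-6.41119801e-04,  8.93456848e-01,  4.49148583e-01],
       [ 1.16257624e-03,  4.49149037e-01, -8.93456093e-01],
       [-9.99999119e-01, -5.06429225e-05, -1.32667004e-03]]), 'force': array([-0.26653101, -0.91179527,  0.53669489]), 'moment': array([ 0.03394864,  0.03778053, -0.01825184]), 'width': 1.0028683481121363}
```

View pics/s0.png

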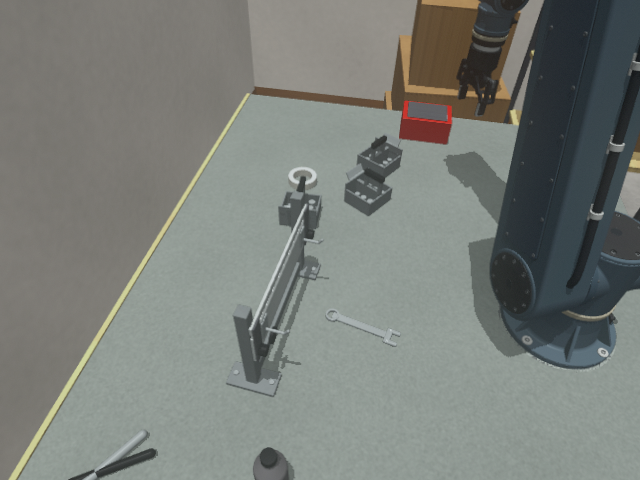

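View pics/t0.png

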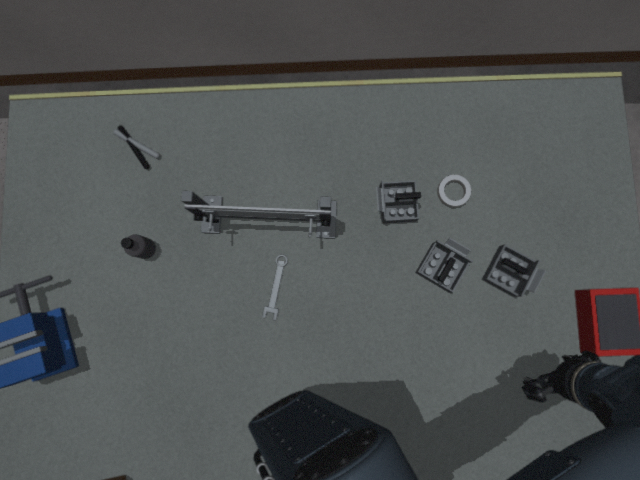

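Three caddies are in view, in top-camera pixels (400,203), (443,265) and (513,270). I'll measure each one's distance to the base and look at enlarged crops.

```bash
python3 - <<'E'
from h import *
for uv in [(400,203),(443,265),(513,270)]:
    p=atz('top',uv,45); print(uv,p.round(),np.hypot(*p[:2]).round())
print(proj('top',[0,0,0]))
t=cv2.imread('pics/t0.png');s=cv2.imread('pics/s0.png')
cv2.imwrite('pics/ct.png',cv2.resize(t[165:305,370:550],None,fx=4.4,fy=4.2,interpolation=cv2.INTER_CUBIC)[:600])
cv2.imwrite('pics/cs.png',cv2.resize(s[125:235,270:420],None,fx=5,fy=5,interpolation=cv2.INTER_CUBIC))
cv2.imwrite('pics/cr.png',cv2.resize(t[180:260,170:350],None,fx=4,fy=4,interpolation=cv2.INTER_CUBIC))
cv2.imwrite('pics/crs.png',cv2.resize(s[170:400,210:340],None,fx=2.6,fy=2.6,interpolation=cv2.INTER_CUBIC))
E
```

```text
(400, 203) [ 630. -219.   45.] 667.0
(443, 265) [ 469. -318.   45.] 567.0
(513, 270) [ 451. -492.   45.] 668.0
[[321.54412691 458.3277903 ]]
```

View pics/ct.png

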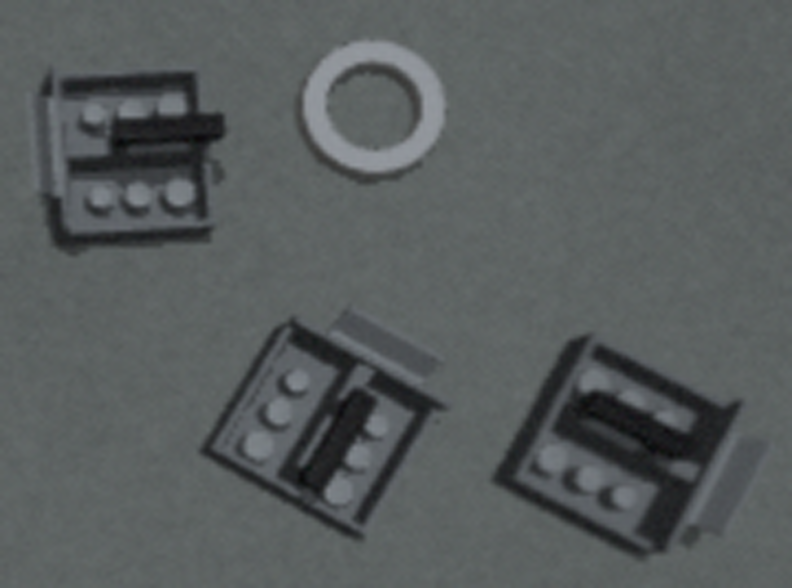

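View pics/cs.png

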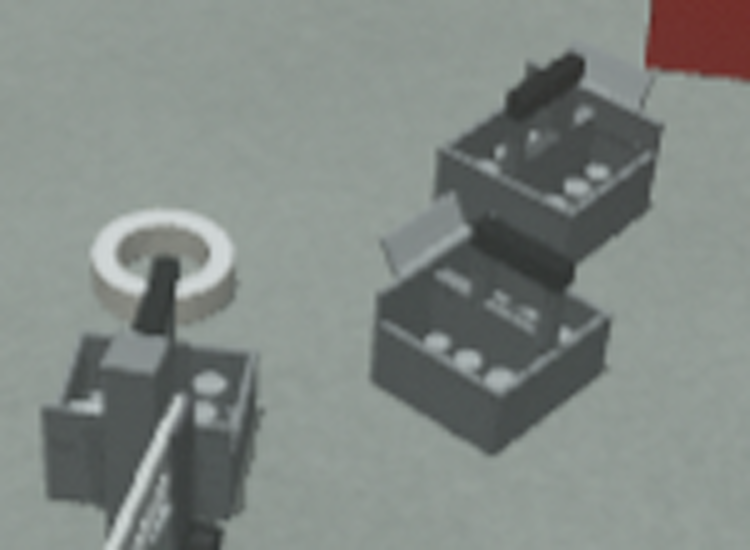

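View pics/cr.png

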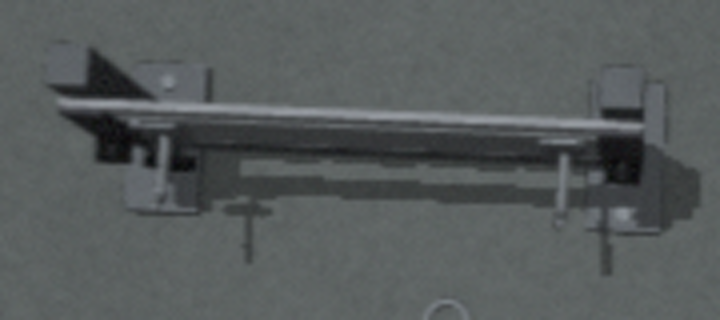

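View pics/crs.png

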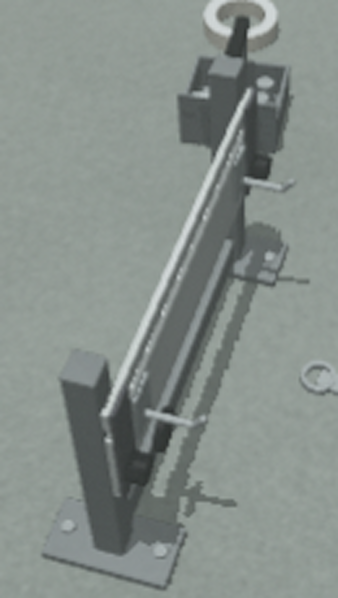

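```bash
cat > crop.py <<'E'
import sys,cv2
f,x0,y0,x1,y1,k,o=sys.argv[1:]
x0,y0,x1,y1,k=map(int,(x0,y0,x1,y1,k))
im=cv2.imread(f'pics/{f}.png')[y0:y1,x0:x1]
im=cv2.resize(im,None,fx=k,fy=k,interpolation=cv2.INTER_CUBIC)
im=cv2.convertScaleAbs(im,alpha=1.5,beta=10)
for x in range((x0+9)//10*10,x1,10):
    cv2.line(im,((x-x0)*k+k//2,0),((x-x0)*k+k//2,6),(0,255,255),1); cv2.putText(im,str(x),((x-x0)*k-8,18),0,.4,(0,255,255),1)
for y in range((y0+9)//10*10,y1,10):
    cv2.line(im,(0,(y-y0)*k+k//2),(6,(y-y0)*k+k//2),(0,255,255),1); cv2.putText(im,str(y),(8,(y-y0)*k+k//2+4),0,.4,(0,255,255),1)
cv2.imwrite(f'pics/{o}.png',im)
E
python3 crop.py t0 410 230 480 300 8 a1; python3 crop.py s0 335 155 400 220 9 a2; python3 crop.py s0 220 180 330 400 1 a3
python3 crop.py t0 175 180 265 255 8 a4; python3 crop.py t0 270 185 350 255 8 a5; python3 crop.py s0 220 295 290 370 8 a6; python3 crop.py s0 280 180 340 250 8 a7
```

```text
(no output)
```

View pics/a1.png

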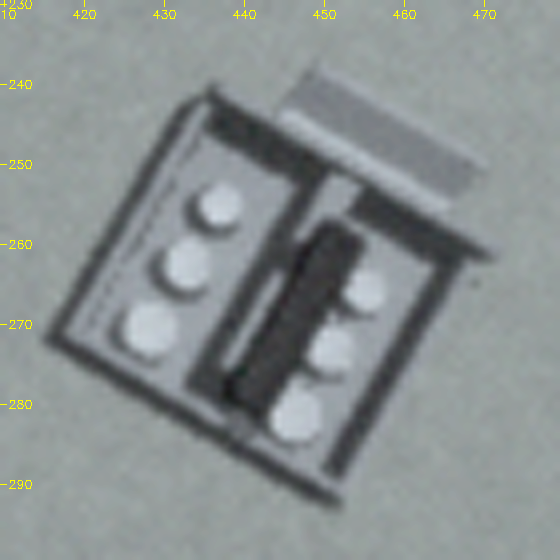

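View pics/a2.png

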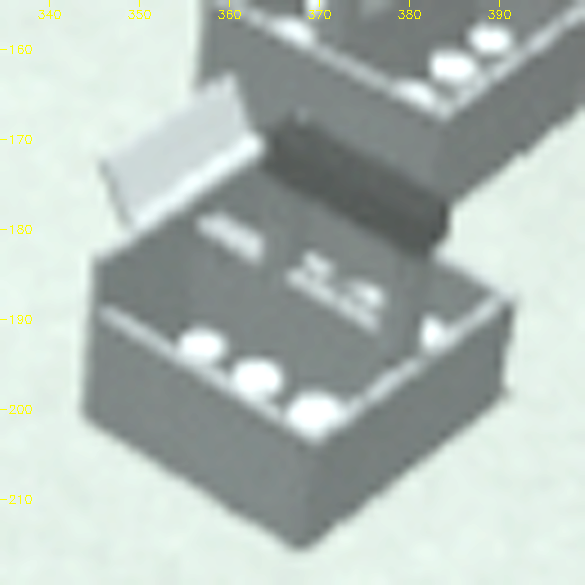

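View pics/a4.png

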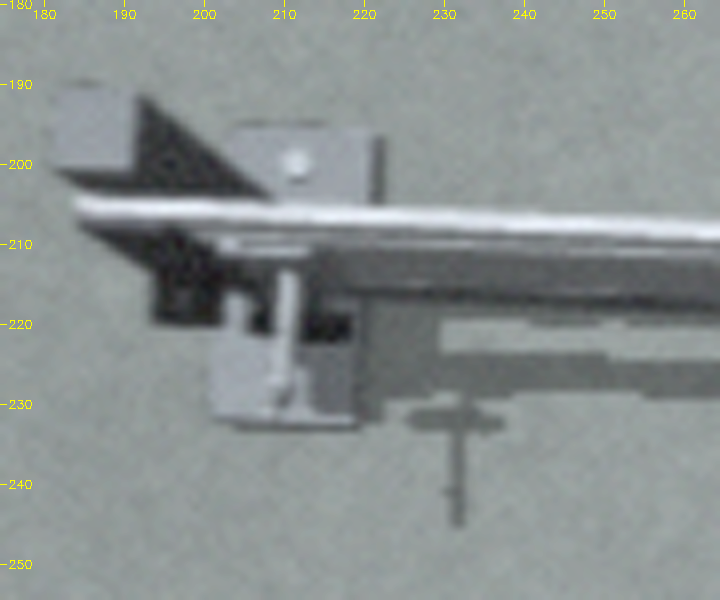

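View pics/a5.png

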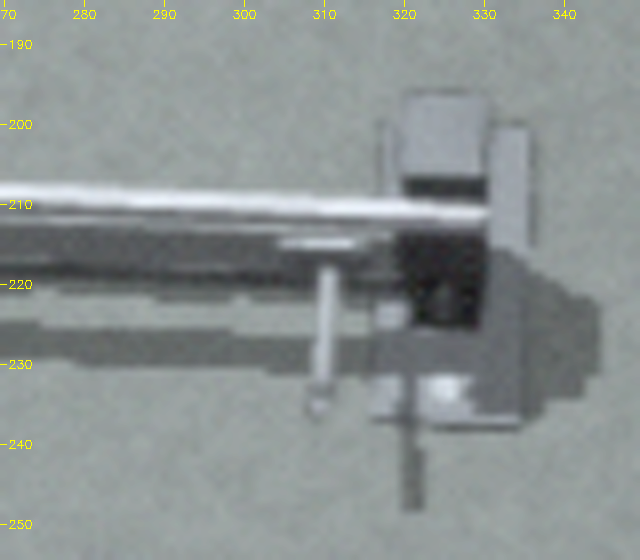

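View pics/a6.png

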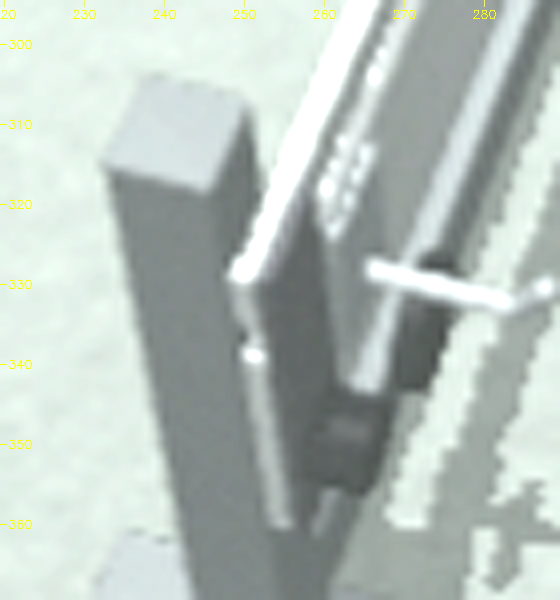

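View pics/a7.png

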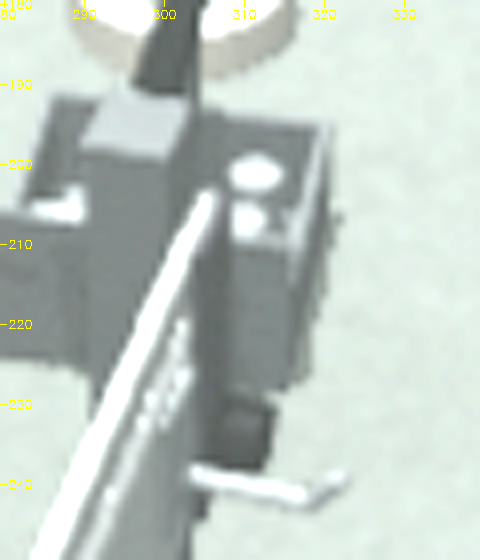

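```bash
cat > fit.py <<'E'
from h import *
from scipy.optimize import least_squares
def T(p,P):
    c,s=np.cos(p[2]),np.sin(p[2]); P=np.array(P,float)
    return np.c_[P[:,0]*c-P[:,1]*s+p[0],P[:,0]*s+P[:,1]*c+p[1],P[:,2]]
def px(x0,y0,k,c): return [x0+(c[0]-k/2)/k,y0+(c[1]-k/2)/k]
tc=[((-45,50,45),(50,340)),((-45,-50,45),(338,505)),((45,50,66),(208,88)),((45,-50,66),(493,258)),((-13,0,100),(295,320))]
sc=[((-45,50,0),(300,548)),((-45,50,45),(315,440)),((45,50,0),(82,415)),((45,50,66),(95,262)),((-45,-50,0),(505,400)),((-45,-50,45),(513,297))]
def rc(p):
    a=proj('top',T(p,[q[0] for q in tc]))-[px(410,230,8,q[1]) for q in tc]
    b=proj('side',T(p,[q[0] for q in sc]))-[px(335,155,9,q[1]) for q in sc]
    return np.r_[a,b].ravel()
r=least_squares(rc,[469,-318,-.5],loss='soft_l1'); print('caddy',r.x.round(3)); print(rc(r.x).reshape(-1,2).round(1).tolist())
print('grip',T(r.x,[(-13,0,96)]).round(1))
def rs(p):
    H,px_=p[3],p[4]
    t=T(p,[(2.5,164,H+31),(2.5,-164,H+31),(px_,152,235),(px_,-152,235)])
    s=T(p,[(2.5,164,H+31),(2.5,-164,H+31),(2.5,164,H-70),(2.5,164,H),(px_,152,235),(px_,-152,235)])
    a=proj('top',t)-[(184.25,205.75),(330.5,211.1),(186.4,195.5),(325.1,201.4)]
    b=proj('side',s)-[(249.9,328.3),(305.9,203.5),(254.9,360.4),(251.25,338.9),(241.6,310.75),(296.4,195.1)]
    return np.r_[a,b].ravel()
q=least_squares(rs,[600,150,0,165,20],loss='soft_l1'); print('stand',q.x.round(3)); print(rs(q.x).reshape(-1,2).round(1).tolist())
E
python3 fit.py
```

```text
caddy [ 465.929 -318.644   -0.575]
[[1.1, -0.7], [0.1, -0.4], [1.0, -0.8], [0.8, -1.1], [-0.6, -0.1], [0.5, 1.6], [0.6, 1.3], [0.2, 1.2], [0.3, -0.2], [-0.1, 1.3], [1.2, 0.5]]
grip [[ 455.  -311.6   96. ]]
stand [ 5.95916e+02  1.22999e+02 -7.70000e-02  1.76426e+02  1.86310e+01]
[[-0.1, -1.3], [0.2, -0.2], [0.0, -0.5], [0.3, -0.4], [0.1, 0.8], [0.2, -0.7], [0.1, -0.2], [0.4, 0.4], [0.2, 0.5], [0.6, -0.2]]
```

The caddy meant is the middle one at top (443,265), side (368,190). It is 567 mm from the base, against 667 and 668 mm for the others. Its pose fit is within about 1.5 px, and the stand's fit gives a groove height of about 176 mm (nominal 165 ± 18). I'll start with a small probe turn to learn joint 6's sign.

Emit:
servo_tool:
  xyz:
    - [25, 20, 0]
    - [35, 25, 0]
  rotation:
    - [0, 0, -0.14]
    - [0, 0, -0.14]
  jaw: [60, 45]

```text
clock: 0.3
tcp_pos: [294.8, -424.4, 230.8]
ee_rot: [[-0.001, 0.984, 0.178], [0.001, 0.178, -0.984], [-1.0, -0.001, -0.001]]
force: [1.2, 0.0, 0.3]
width: 0.689
```

```bash
python3 -c "
from h import *
s=read_state();print(s['clock'],s['joints'].round(3),s['tcp_pos'].round(1),s['ee_rot'].round(3).tolist(),s['width'])"
```

```text
0.3 [-0.964  0.225 -0.032  1.314 -0.     1.999] [ 294.8 -424.4  230.8] [[-0.001, 0.984, 0.178], [0.001, 0.178, -0.984], [-1.0, -0.001, -0.001]] 0.6894578000732927
```

Emit:
servo_tool:
  xyz:
    - [10, 7, 0]
    - [10, 7, 0]
    - [10, 7, 0]
    - [10, 7, 0]
    - [10, 7, 0]
    - [10, 7, 0]
    - [10, 7, 0]
    - [10, 7, 0]
  rotation:
    - [0, 0, 0.149]
    - [0, 0, 0.149]
    - [0, 0, 0.149]
    - [0, 0, 0.149]
    - [0, 0, 0.149]
    - [0, 0, 0.149]
    - [0, 0, 0.149]
    - [0, 0, 0.149]
  jaw: [45, 45, 45, 45, 45, 45, 45, 45]

```text
clock: 1.1
tcp_pos: [375.6, -367.9, 230.9]
ee_rot: [[-0.001, 0.184, 0.983], [0.001, 0.983, -0.184], [-1.0, 0.0, -0.001]]
force: [0.3, -0.4, 0.4]
width: 0.527
```

Emit:
servo_tool:
  xyz:
    - [10, 7, 0]
    - [10, 7, 0]
    - [10, 7, 0]
    - [10, 7, 0]
    - [10, 7, 0]
    - [10, 7, 0]
    - [10, 7, 0]
    - [10, 7, 0]
  rotation:
    - [0, 0, 0.149]
    - [0, 0, 0.149]
    - [0, 0, 0.149]
    - [0, 0, 0.149]
    - [0, 0, 0.149]
    - [0, 0, 0.149]
    - [0, 0, 0.149]
    - [0, 0, 0.149]
  jaw: [45, 45, 45, 45, 45, 45, 45, 45]

```text
clock: 1.9
tcp_pos: [455.6, -311.9, 230.9]
ee_rot: [[-0.001, -0.845, 0.534], [0.0, 0.534, 0.845], [-1.0, 0.001, -0.0]]
force: [0.4, -0.2, 0.1]
width: 0.527
```

```bash
python3 -c "
from h import *
s=read_state();print(s['clock'],s['joints'].round(3),s['tcp_pos'].round(1),s['ee_rot'].round(3).tolist(),s['width']);R=s['ee_rot'];print(np.arctan2(R[1,2],R[0,2]))
snap('top','t1');print(proj('top',s['tcp_pos']))"; python3 crop.py t1 400 200 480 280 7 b1
```

```text
1.9 [-0.6    0.286  0.051  1.337 -0.    -0.037] [ 455.6 -311.9  230.9] [[-0.001, -0.845, 0.534], [0.0, 0.534, 0.845], [-1.0, 0.001, -0.0]] 0.5269825793797607
1.0070610741305641
[[460.25213262 265.22171229]]
```

View pics/b1.png

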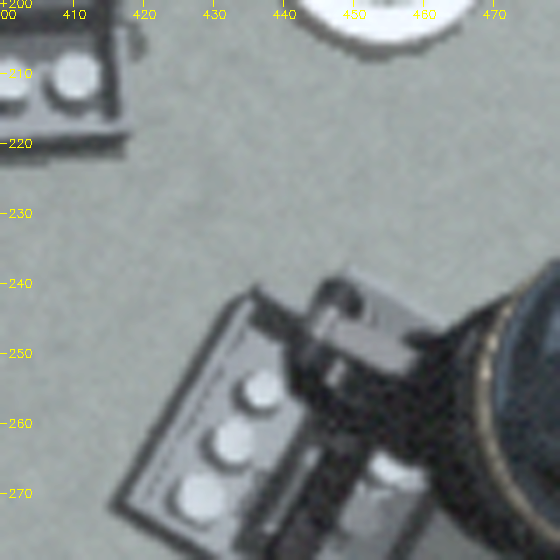

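Emit:
servo_tool:
  xyz:
    - [0, 0, -40]
    - [0, 0, -40]
    - [0, 0, -30]
    - [0, 0, -20]
    - [0, 0, 0]
  rotation:
    - [0, 0, -0.01]
    - [0, 0, 0]
    - [0, 0, 0]
    - [0, 0, 0]
    - [0, 0, 0]
  jaw: [45, 45, 45, 45, 45]

```text
clock: 2.45
tcp_pos: [453.3, -311.3, 98.4]
ee_rot: [[-0.005, -0.835, 0.55], [0.003, 0.55, 0.835], [-1.0, 0.006, -0.0]]
force: [-0.1, 0.1, 0.3]
width: 0.529
```

```bash
python3 -c "
from h import *
snap('side','s2');s=read_state();print(s['tcp_pos'],s['force']);print(proj('side',[[455,-311.6,96],s['tcp_pos']]))"; python3 crop.py s2 335 125 415 220 6 b2
```

```text
[ 454.26527054 -311.95550412  100.29555552] [0.19399629 0.3967762  1.2770385 ]
[[374.51604586 176.07272766]
 [374.97704154 174.74829729]]
```

View pics/b2.png

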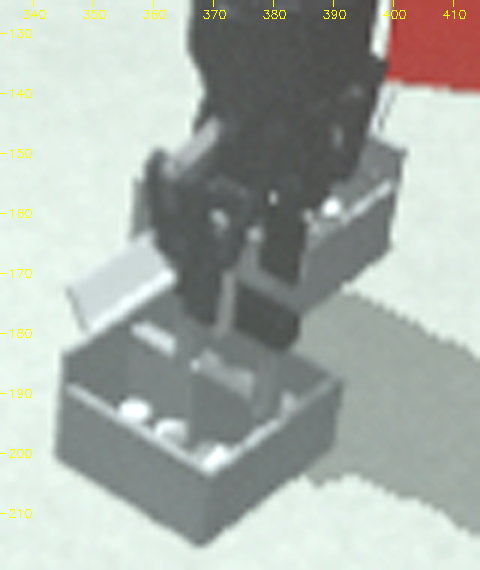

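The fingers straddle the handle (around pixel 378,172). I'll go down the rest of the way and close.

Emit:
servo_tool:
  xyz:
    - [0, 0, -14]
    - [0, 0, -9]
    - [0, 0, 0]
    - [0, 0, 0]
    - [0, 0, 0]
    - [0, 0, 0]
    - [0, 0, 0]
    - [0, 0, 0]
  rotation:
    - [0, 0, 0]
    - [0, 0, 0]
    - [0, 0, 0]
    - [0, 0, 0]
    - [0, 0, 0]
    - [0, 0, 0]
    - [0, 0, 0]
    - [0, 0, 0]
  jaw: [45, 45, 40, 30, 20, 12, 5, 5]

```text
clock: 3.3
tcp_pos: [455.7, -312.7, 79.0]
ee_rot: [[0.001, -0.836, 0.548], [-0.001, 0.548, 0.836], [-1.0, -0.001, -0.0]]
force: [-1.3, -0.2, 5.3]
width: 0.146
```

Emit:
servo_tool:
  xyz:
    - [0, 0, 5]
    - [0, 0, 15]
    - [0, 0, 30]
    - [0, 0, 30]
    - [0, 0, 30]
    - [0, 0, 20]
    - [0, 0, 0]
  rotation:
    - [0, 0, 0]
    - [0, 0, 0]
    - [0, 0, 0]
    - [0, 0, 0]
    - [0, 0, 0]
    - [0, 0, 0]
    - [0, 0, 0]
  jaw: [5, 5, 5, 5, 5, 5, 5]

```text
clock: 4.0
tcp_pos: [456.2, -312.9, 210.6]
ee_rot: [[0.003, -0.837, 0.548], [-0.002, 0.548, 0.837], [-1.0, -0.004, -0.0]]
force: [1.3, -0.1, -5.9]
width: 0.15
```

```bash
python3 -c "
from h import *
snap('side','s3');snap('top','t3');s=read_state();print(s['tcp_pos'],s['force'],s['moment'],s['width'],s['joints'].round(3))"; python3 crop.py s3 325 75 425 195 5 b3;python3 crop.py t3 420 200 520 300 5 b4
```

```text
[ 454.96241434 -312.07872571  207.35786866] [-0.82614772  0.37323626 -6.52536609] [0.06248392 0.11347862 0.00334231] 0.15072612520346956 [-0.601  0.293  0.002  1.28  -0.    -0.021]
```

View pics/b3.png

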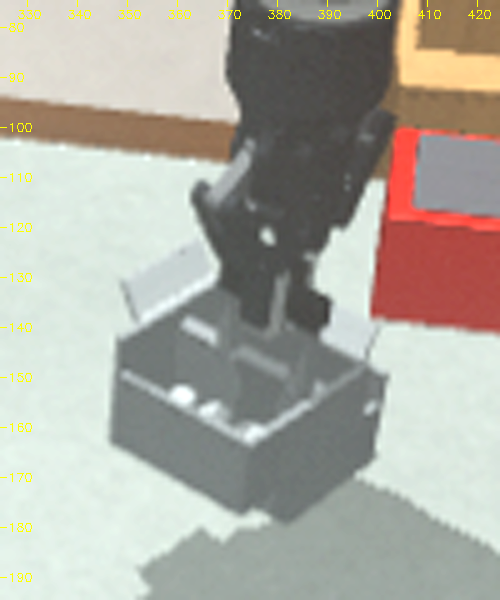

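View pics/b4.png

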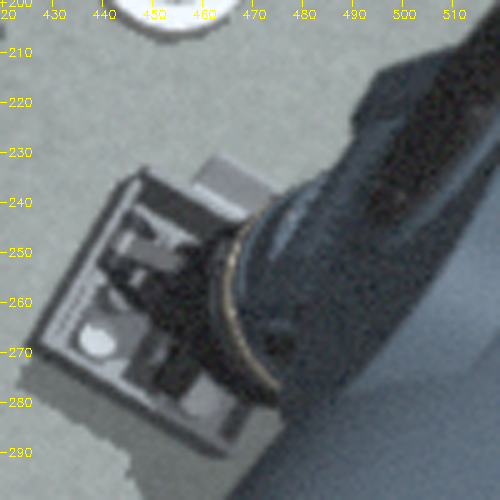

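```bash
python3 - <<'E'
from h import *
from scipy.optimize import least_squares
from scipy.spatial.transform import Rotation as Ro
def px(x0,y0,k,c): return [x0+(c[0]-k/2)/k,y0+(c[1]-k/2)/k]
sp=[((-45,50,0),(243,516)),((-45,50,45),(250,443)),((45,50,0),(110,440)),((45,50,66),(116,340))]
tp=[((-45,50,45),(42,350)),((-45,-50,45),(230,455)),((45,50,66),(142,168))]
def W(p,P): return Ro.from_euler('ZY',[p[3],p[4]]).apply(np.array(P,float))+p[:3]
def f(p):
    return np.r_[proj('side',W(p,[q[0] for q in sp]))-[px(325,75,5,q[1]) for q in sp],proj('top',W(p,[q[0] for q in tp]))-[px(420,200,5,q[1]) for q in tp]].ravel()
r=least_squares(f,[466,-318,125,-.575,0]);print(r.x.round(3));print(f(r.x).reshape(-1,2).round(1).tolist())
s=read_state();R=s['ee_rot'];g=s['tcp_pos']-19*R[:,0]; print(np.arctan2(-R[1,1],-R[0,1]))
C=Ro.from_euler('ZY',r.x[3:]);print('grasp pt in caddy',C.inv().apply(g-r.x[:3]))
E
```

```text
[ 4.67266e+02 -3.17209e+02  1.35426e+02 -5.56000e-01 -1.40000e-02]
[[0.5, 0.5], [1.3, 0.7], [-0.0, 0.5], [0.8, -0.8], [-1.2, -1.5], [1.0, 0.2], [0.4, -1.0]]
-0.57987742705375
grasp pt in caddy [-11.83969701  -2.13743528  91.10952167]
```

```bash
cat > plan.py <<'E'
import numpy as np, heapq
def seg(a,b,w,n=60,m=9):
    a,b=np.array(a,float),np.array(b,float);d=(b-a)/np.linalg.norm(b-a);nn=np.array([-d[1],d[0]])
    return np.array([a+(b-a)*t+nn*w*s for t in np.linspace(0,1,n) for s in np.linspace(-.5,.5,m)])
# heel-relative
pts=np.r_[seg((-4,2),(5,2),4),seg((4.5,2.5),(15,21),4),seg((-2,-62),(-2,4),4,140,5)]
def sdf(p,x0,x1,z0,z1):
    c=np.array([(x0+x1)/2,(z0+z1)/2]);h=np.array([(x1-x0)/2,(z1-z0)/2]);q=np.abs(p-c)-h
    return np.linalg.norm(np.maximum(q,0),axis=-1)+np.minimum(q.max(-1),0)
def clear(hx,hz,th):
    c,s=np.cos(th),np.sin(th); p=np.c_[pts[:,0]*c+pts[:,1]*s+hx,-pts[:,0]*s+pts[:,1]*c+hz]
    return min(sdf(p,0,5,-70,0).min(),sdf(p,0,5,13,31).min())
if __name__=='__main__':
    X=np.arange(-45,3,1.);Z=np.arange(-25,16,1.);A=np.radians(np.arange(0,47.5,2.5))
    from multiprocessing import Pool
    C=np.array([[[clear(x,z,a) for a in A] for z in Z] for x in X]); np.save('C.npy',C)
    ok=C>-0.3
    cost=1/(np.maximum(C,0)+.3)**2
    st=[(0,j,k) for j in range(len(Z)) for k in range(8,19)]
    D=np.full(C.shape,np.inf);prev={};h=[]
    for s in st: D[s]=0;heapq.heappush(h,(0,s))
    goal=(list(X).index(0.),list(Z).index(0.),0); print('goal',C[goal])
    while h:
        d,u=heapq.heappop(h)
        if d>D[u]:continue
        if u==goal:break
        for di in(-1,0,1):
            for dj in(-1,0,1):
                for dk in(-1,0,1):
                    v=(u[0]+di,u[1]+dj,u[2]+dk)
                    if v==u or min(v)<0 or v[0]>=len(X) or v[1]>=len(Z) or v[2]>=len(A) or not ok[v]:continue
                    nd=d+cost[v]*np.sqrt(di*di+dj*dj+dk*dk)
                    if nd<D[v]: D[v]=nd;prev[v]=u;heapq.heappush(h,(nd,v))
    u=goal;P=[]
    while u in prev: P.append(u);u=prev[u]
    for u in P[::-1]: print(X[u[0]],Z[u[1]],np.degrees(A[u[2]]),C[u].round(2))
E
python3 plan.py
```

```text
goal 0.0
-44.0 3.0 45.0 18.78
-43.0 3.0 45.0 17.82
-42.0 3.0 45.0 16.87
-41.0 3.0 45.0 15.93
-40.0 3.0 45.0 14.99
-39.0 3.0 45.0 14.06
-38.0 3.0 45.0 13.14
-37.0 3.0 45.0 12.23
-36.0 3.0 45.0 11.34
-35.0 3.0 45.0 10.46
-34.0 3.0 45.0 9.61
-33.0 3.0 45.0 8.8
-32.0 3.0 45.0 8.02
-31.0 3.0 45.0 7.18
-30.0 3.0 45.0 6.36
-29.0 3.0 45.0 5.59
-28.0 3.0 45.0 4.91
-27.0 3.0 45.0 4.36
-26.0 3.0 45.0 3.98
-25.0 3.0 45.0 3.83
-24.0 3.0 45.0 3.83
-23.0 3.0 45.0 3.83
-22.0 3.0 45.0 3.83
-21.0 3.0 45.0 3.8
-20.0 3.0 45.0 3.53
-19.0 3.0 45.0 3.27
-18.0 4.0 45.0 3.24
-17.0 4.0 45.0 3.51
-16.0 4.0 45.0 3.43
-15.0 4.0 45.0 3.17
-14.0 5.0 45.0 3.34
-13.0 5.0 45.0 3.6
-12.0 5.0 45.0 3.33
-11.0 6.0 45.0 3.17
-10.0 6.0 45.0 3.44
-9.0 6.0 45.0 3.5
-8.0 6.0 42.5 3.34
-7.0 6.0 42.5 3.18
-6.0 6.0 40.0 3.16
-5.0 6.0 37.5 3.13
-4.0 6.0 35.0 3.13
-3.0 6.0 32.5 3.12
-2.0 6.0 29.999999999999996 3.06
-2.0 6.0 27.5 2.75
-1.0 5.0 25.0 2.89
-1.0 5.0 22.5 2.84
-1.0 5.0 20.0 2.66
-1.0 5.0 17.5 2.45
-1.0 4.0 14.999999999999998 2.0
-1.0 4.0 12.5 1.84
-1.0 4.0 10.0 1.69
-1.0 3.0 7.499999999999999 1.4
-1.0 3.0 5.0 1.27
-1.0 2.0 2.5 1.09
-1.0 1.0 0.0 1.0
0.0 0.0 0.0 0.0
```

```bash
cat > tgt.py <<'E'
from h import *
from scipy.spatial.transform import Rotation as Ro
S=np.array([595.9,123.0]);YAW=-0.077;H=175.;G=np.array([-57.,0,35.])  # grasp rel heel, caddy frame
M=np.array([[0,-1,0],[0,0,1],[-1,0,0.]]);
Rs=Ro.from_euler('Z',YAW)
def pose(hx,hz,th,hy=0):
    h=np.r_[S,H]+Rs.apply([hx,hy,hz])
    R=Rs*Ro.from_euler('Y',th)
    return h+R.apply(G+[0,0,-19]), R.as_matrix()@M
def delta(hx,hz,th,hy=0,cur=None):
    if cur is None: s=read_state();cur=(s['tcp_pos'],s['ee_rot'])
    p,R=pose(hx,hz,th,hy)
    return p-cur[0],Ro.from_matrix(R@cur[1].T).as_rotvec()
def where():
    s=read_state();R=Ro.from_matrix(s['ee_rot']@M.T);h=s['tcp_pos']-R.apply(G+[0,0,-19])
    h=Rs.inv().apply(h-np.r_[S,0]);e=(Rs.inv()*R).as_euler('ZYX')
    print('clk',round(s['clock'],2),'heel stand x,y, z',h.round(1),'rel H',(h[2]-H).round(1),'yaw,tilt,roll',e.round(3),'F(stand)',Rs.inv().apply(s['force']).round(1),'M',Rs.inv().apply(s['moment']).round(2),'w',round(s['width'],3))
    return s
E
python3 - <<'E'
from tgt import *
s=where();print(s['joints'].round(3))
for a in [(-80,10,0),(-80,5,.7)]: print(pose(*a)[0],[x.round(3) for x in delta(*a)])
E
python3 - <<'E'
from plan import *
for a in (30,35,40,45):
  for hx in (-24,-20,-15,-10,-5,-2):
    c=[(clear(hx,z,np.radians(a)).round(1),z) for z in np.arange(-8,14,.5)]; print(a,hx,max(c),end=' ')
  print()
E
```

```text
clk 4.1 heel stand x,y, z [ -57.1 -472.1  191.3] rel H 16.3 yaw,tilt,roll [-0.503  0.001 -0.   ] F(stand) [-0.9  0.3 -6.5] M [0.05 0.12 0.  ] w 0.151
[-0.601  0.293  0.002  1.28  -0.    -0.021]
[459.30593587 133.53857892 201.        ] [array([  4.344, 445.617,  -6.358]), array([-0.   , -0.001,  0.503])]
[482.94715624 131.71459873 228.95788317] [array([ 27.985, 443.793,  21.6  ]), array([0.228, 0.668, 0.482])]
30 -24 (np.float64(4.4), np.float64(-3.5)) 30 -20 (np.float64(3.1), np.float64(-2.5)) 30 -15 (np.float64(2.2), np.float64(-0.5)) 30 -10 (np.float64(2.1), np.float64(2.5)) 30 -5 (np.float64(2.5), np.float64(5.0)) 30 -2 (np.float64(3.1), np.float64(6.0)) 
35 -24 (np.float64(4.1), np.float64(-1.5)) 35 -20 (np.float64(3.1), np.float64(-0.5)) 35 -15 (np.float64(2.7), np.float64(1.0)) 35 -10 (np.float64(2.8), np.float64(3.5)) 35 -5 (np.float64(2.8), np.float64(5.5)) 35 -2 (np.float64(2.9), np.float64(6.0)) 
40 -24 (np.float64(4.2), np.float64(0.5)) 40 -20 (np.float64(3.2), np.float64(1.5)) 40 -15 (np.float64(3.1), np.float64(3.0)) 40 -10 (np.float64(3.0), np.float64(4.5)) 40 -5 (np.float64(3.3), np.float64(6.5)) 40 -2 (np.float64(2.6), np.float64(6.0)) 
45 -24 (np.float64(4.1), np.float64(2.5)) 45 -20 (np.float64(3.5), np.float64(3.0)) 45 -15 (np.float64(3.6), np.float64(4.5)) 45 -10 (np.float64(3.4), np.float64(6.0)) 45 -5 (np.float64(3.7), np.float64(7.0)) 45 -2 (np.float64(2.4), np.float64(6.0))
```

Emit:
servo_tool:
  xyz:
    - [-5, 15, 5]
    - [-5, 30, 5]
    - [-5, 35, 5]
    - [-5, 35, 5]
    - [0, 35, 0]
    - [0, 35, 0]
    - [0, 35, 0]
    - [0, 35, 0]
  rotation:
    - [0, 0, 0.03]
    - [0, 0, 0.06]
    - [0, 0, 0.07]
    - [0, 0, 0.07]
    - [0, 0, 0.07]
    - [0, 0, 0.07]
    - [0, 0, 0.07]
    - [0, 0, 0.063]
  jaw: [5, 5, 5, 5, 5, 5, 5, 5]

```text
clock: 4.9
tcp_pos: [433.7, -55.5, 227.0]
ee_rot: [[-0.002, -0.997, 0.073], [0.0, 0.073, 0.997], [-1.0, 0.003, 0.0]]
force: [1.3, -0.1, -6.4]
width: 0.151
```

Emit:
servo_tool:
  xyz:
    - [0, 35, 0]
    - [0, 35, 0]
    - [0, 35, 0]
    - [0, 30, 0]
    - [0, 25, 0]
    - [0, 15, 0]
    - [0, 10, 0]
    - [0, 0, 0]
  rotation:
    - [0, 0, 0]
    - [0, 0, 0]
    - [0, 0, 0]
    - [0, 0, 0]
    - [0, 0, 0]
    - [0, 0, 0]
    - [0, 0, 0]
    - [0, 0, 0]
  jaw: [5, 5, 5, 5, 5, 5, 5, 5]

```text
clock: 5.7
tcp_pos: [434.4, 128.4, 227.4]
ee_rot: [[-0.002, -0.997, 0.075], [-0.0, 0.075, 0.997], [-1.0, 0.002, -0.001]]
force: [0.4, -1.1, -5.3]
width: 0.151
```

```bash
python3 - <<'E'
from tgt import *
s=where();print(s['joints'].round(3))
print([x.round(3) for x in delta(-80,5,.7)])
E
```

```text
clk 5.7 heel stand x,y, z [-104.4   -6.9  211.3] rel H 36.3 yaw,tilt,roll [ 0.002  0.002 -0.001] F(stand) [ 0.5 -1.1 -5.3] M [-0.06  0.11 -0.07] w 0.151
[ 0.287  0.118 -0.175  1.28   0.     0.362]
[array([48.529,  3.313,  1.576]), array([ 0.053,  0.696, -0.002])]
```

Emit:
servo_tool:
  xyz:
    - [4, 0, 4]
    - [6, 0, 2]
    - [8, 1, 0]
    - [8, 1, 0]
    - [8, 1, 0]
    - [8, 0, -2]
    - [6, 0, -2]
    - [0, 0, 0]
  rotation:
    - [0.004, 0.06, 0]
    - [0.008, 0.1, 0]
    - [0.009, 0.12, 0]
    - [0.009, 0.12, 0]
    - [0.009, 0.12, 0]
    - [0.008, 0.1, 0]
    - [0.006, 0.076, 0]
    - [0, 0, 0]
  jaw: [5, 5, 5, 5, 5, 5, 5, 5]

```text
clock: 6.5
tcp_pos: [485.0, 129.3, 225.6]
ee_rot: [[-0.646, -0.76, 0.078], [0.049, 0.061, 0.997], [-0.762, 0.648, -0.002]]
force: [0.6, -0.1, -6.8]
width: 0.153
```

```bash
python3 - <<'E'
from tgt import *
snap('side','s4');snap('top','t4')
s=where();print(s['joints'].round(3))
print([x.round(3) for x in delta(-40,3,.7)])
E
python3 crop.py s4 230 150 350 340 3 c1; python3 crop.py s4 265 190 345 280 6 c2; python3 crop.py t4 200 180 340 280 5 c3
```

```text
clk 6.6 heel stand x,y, z [-78.8  -1.8 180.2] rel H 5.2 yaw,tilt,roll [-0.001  0.697 -0.001] F(stand) [-0.9  0.1 -6.2] M [ 0.06 -1.43 -0.04] w 0.149
[0.167 0.734 0.55  2.069 0.156 0.19 ]
[array([38.922, -1.294, -2.112]), array([0.001, 0.003, 0.   ])]
```

View pics/c1.png

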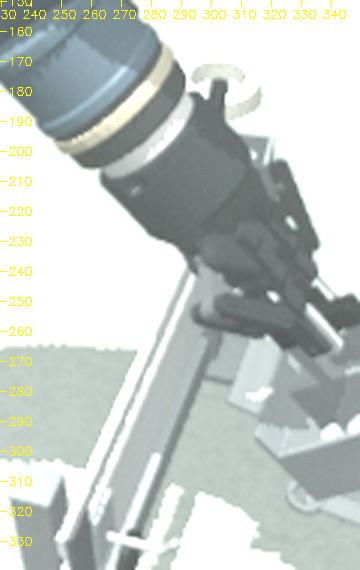

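View pics/c2.png

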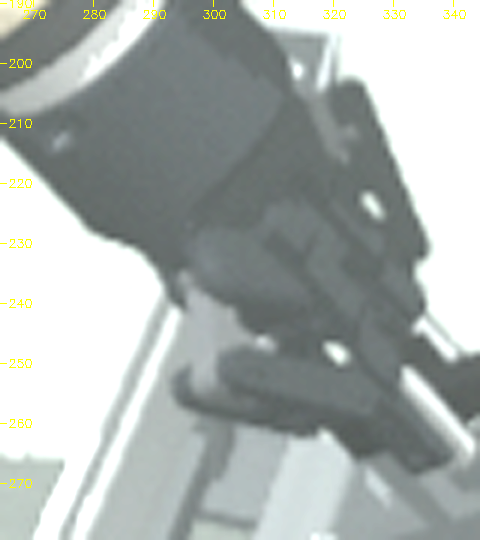

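View pics/c3.png

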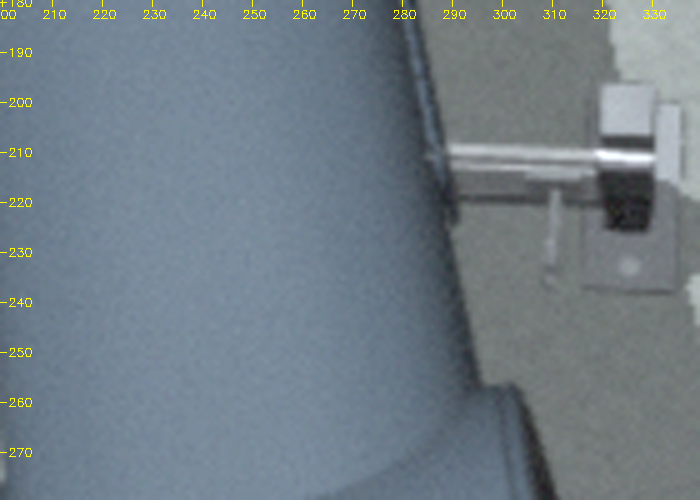

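```bash
python3 crop.py s4 280 215 400 325 6 c4; python3 - <<'E'
from tgt import *
R=Rs*Ro.from_euler('Y',.697); h=np.r_[S,0]+Rs.apply([-78.8,-1.8,180.2])
names=[('tipL',(60,30,83)),('tipR',(60,-30,83)),('BT+',(45,50,66)),('FT+',(-45,50,45)),('FB+',(-45,50,0)),('BB+',(45,50,0)),('FT-',(-45,-50,45)),('hEnd',(-44,0,104))]
im=cv2.imread('pics/c4.png')
for n,p in names:
    u=proj('side',h+R.apply(np.array(p)-[45,0,62]))[0];print(n,u.round(1));
    cv2.circle(im,(int((u[0]-280)*6+3),int((u[1]-215)*6+3)),4,(0,0,255),1)
cv2.imwrite('pics/c4.png',im)
E
```

```text
tipL [306.2 282.5]
tipR [314.9 259.3]
BT+ [314.9 294.6]
FT+ [361.4 290.4]
FB+ [375.7 306. ]
BB+ [336.2 315.9]
FT- [372.  249.7]
hEnd [347.7 247.8]
```

View pics/c4.png

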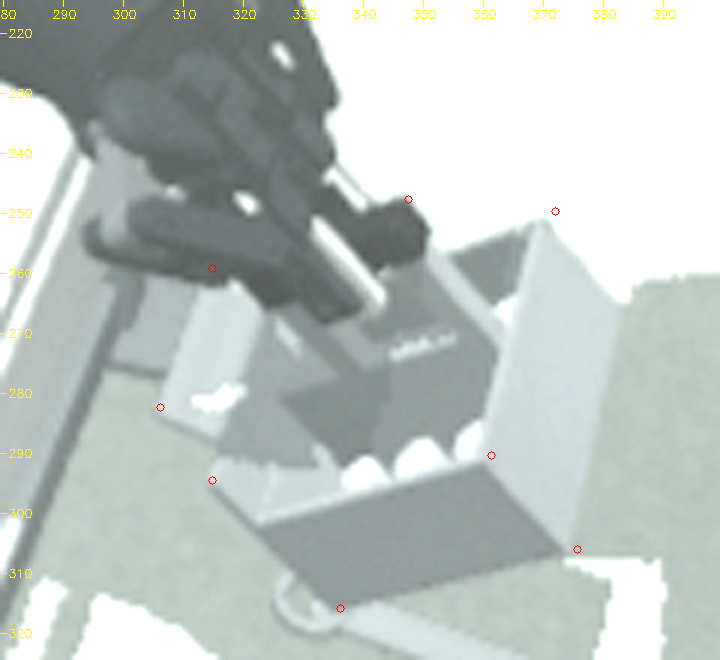

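Emit:
servo_tool:
  xyz:
    - [10, 0, 0]
    - [15, -1, -2]
    - [12, 0, -1]
    - [6, 0, -1]
    - [3, -1, -1]
    - [0, 0, 0]
  rotation:
    - [0, 0, 0]
    - [0, 0, 0]
    - [0, 0, 0]
    - [0, 0, 0]
    - [0, 0, 0]
    - [0, 0, 0]
  jaw: [5, 5, 5, 5, 5, 5]

```text
clock: 7.2
tcp_pos: [529.2, 128.5, 225.9]
ee_rot: [[-0.64, -0.765, 0.076], [0.049, 0.059, 0.997], [-0.767, 0.641, -0.0]]
force: [-0.0, -0.4, -6.3]
width: 0.152
```

```bash
python3 - <<'E'
from tgt import *
snap('side','s5')
s=where()
E
python3 crop.py s5 255 240 335 330 7 d1; python3 - <<'E'
from tgt import *
s=where()
R=Rs*Ro.from_euler('Y',.7)
im=cv2.imread('pics/d1.png')
s=read_state();Rr=Ro.from_matrix(s['ee_rot']@M.T);h=s['tcp_pos']-Rr.apply(G+[0,0,-19])
D=lambda P,c:[cv2.circle(im,(int((u[0]-255)*7+3),int((u[1]-240)*7+3)),3,c,1) for u in proj('side',P)]
D(np.array([h+Rr.apply(np.array(p)-[45,0,62]) for p in [(60,30,83),(49,30,64),(45,50,66),(45,50,0)]]),(0,0,255))
for hh,c in((175,(0,255,0)),(188,(255,0,0)),(206,(0,255,255))):
    D(np.array([np.r_[S,hh]+Rs.apply([0,y,0]) for y in range(20,165,20)]),c)
cv2.imwrite('pics/d1.png',im)
E
```

```text
clk 7.25 heel stand x,y, z [-33.7   0.4 177.1] rel H 2.1 yaw,tilt,roll [ 0.     0.697 -0.   ] F(stand) [-0.8 -0.4 -5.4] M [-0.   -1.46 -0.03] w 0.152
clk 7.25 heel stand x,y, z [-33.7   0.4 177.1] rel H 2.1 yaw,tilt,roll [ 0.     0.697 -0.   ] F(stand) [-0.8 -0.4 -5.4] M [-0.   -1.46 -0.03] w 0.152
```

View pics/d1.png

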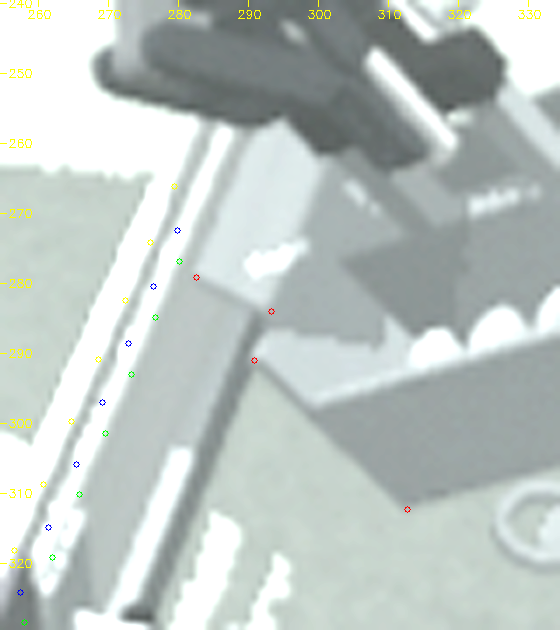

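```bash
python3 - <<'E'
from tgt import *
im0=cv2.imread('pics/s5.png')
k=12;x0,y0=255,255
im=cv2.resize(im0[y0:y0+50,x0:x0+45],None,fx=k,fy=k,interpolation=cv2.INTER_CUBIC)
D=lambda P,c:[cv2.circle(im,(int((u[0]-x0)*k+k/2),int((u[1]-y0)*k+k/2)),3,c,1) for u in proj('side',P)]
for hh,c in((175,(0,255,0)),(188,(255,0,0)),(206,(0,255,255))):
    D(np.array([np.r_[S,hh]+Rs.apply([0,y,0]) for y in range(20,165,10)]),c)
cv2.imwrite('pics/d2.png',im)
E
```

```text
(no output)
```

View pics/d2.png

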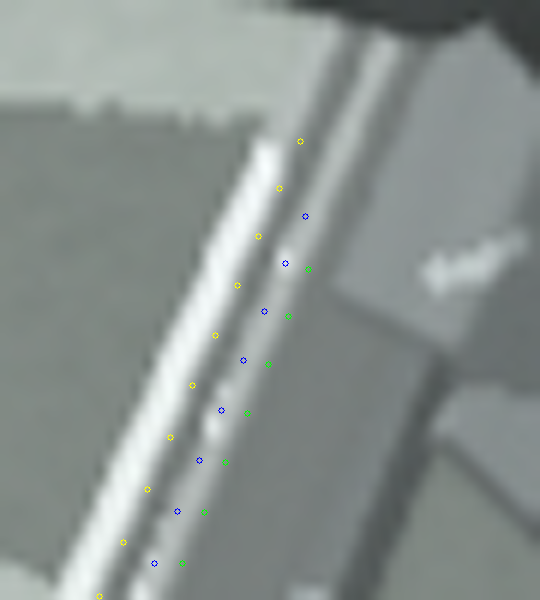

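Emit:
servo_tool:
  xyz:
    - [2, 0, -1]
    - [2, 0, -0.5]
    - [2, -0.5, 0]
    - [2, 0, 0]
    - [2, -0.5, 0]
    - [0, 0, 0]
  rotation:
    - [0, 0, 0]
    - [0, 0, 0]
    - [0, 0, 0]
    - [0, 0, 0]
    - [0, 0, 0]
    - [0, 0, 0]
  jaw: [5, 5, 5, 5, 5, 5]

```text
clock: 7.85
tcp_pos: [539.6, 127.5, 223.5]
ee_rot: [[-0.641, -0.764, 0.076], [0.049, 0.059, 0.997], [-0.766, 0.643, -0.001]]
force: [0.8, 0.2, -4.8]
width: 0.15
```

```bash
python3 -c "
from tgt import *
where()"
```

```text
clk 7.85 heel stand x,y, z [-23.1   0.2 174.6] rel H -0.4 yaw,tilt,roll [-0.     0.698 -0.001] F(stand) [ 0.8  0.2 -4.8] M [-0.02 -1.49  0.01] w 0.15
```

Emit:
servo_tool:
  xyz:
    - [1.5, 0, 1]
    - [1.5, 0, 0.5]
    - [1.5, -0.5, 0.5]
    - [1.5, 0, 0.5]
    - [1.5, 0, 0.5]
    - [0, 0, 0]
  rotation:
    - [0, 0, 0]
    - [0, 0, 0]
    - [0, 0, 0]
    - [0, 0, 0]
    - [0, 0, 0]
    - [0, 0, 0]
  jaw: [5, 5, 5, 5, 5, 5]

```text
clock: 8.45
tcp_pos: [547.0, 127.1, 226.7]
ee_rot: [[-0.641, -0.764, 0.076], [0.049, 0.059, 0.997], [-0.766, 0.643, -0.001]]
force: [0.3, 0.5, -6.1]
width: 0.154
```

```bash
python3 -c "
from tgt import *
where()"
```

```text
clk 8.45 heel stand x,y, z [-15.7   0.3 177.8] rel H 2.8 yaw,tilt,roll [ 0.     0.698 -0.001] F(stand) [ 0.2  0.6 -6.1] M [-0.02 -1.54  0.  ] w 0.154
```

Emit:
servo_tool:
  xyz:
    - [0, 0, -1]
    - [0, 0, -1]
    - [0, 0, -0.5]
    - [0, 0, 0]
  rotation:
    - [0, 0, 0]
    - [0, 0, 0]
    - [0, 0, 0]
    - [0, 0, 0]
  jaw: [5, 5, 5, 5]

```text
clock: 8.85
tcp_pos: [546.7, 127.1, 224.2]
ee_rot: [[-0.641, -0.764, 0.076], [0.049, 0.059, 0.997], [-0.766, 0.643, -0.001]]
force: [0.2, -0.1, -5.4]
width: 0.153
```

Emit:
servo_tool:
  xyz:
    - [0, 0, -0.5]
    - [0, 0, -0.5]
    - [0, 0, 0]
  rotation:
    - [0, 0, 0]
    - [0, 0, 0]
    - [0, 0, 0]
  jaw: [5, 5, 5]

```text
clock: 9.15
tcp_pos: [546.7, 127.1, 223.6]
ee_rot: [[-0.641, -0.764, 0.076], [0.049, 0.059, 0.997], [-0.766, 0.643, -0.001]]
force: [-0.9, -0.3, -2.9]
width: 0.152
```

```bash
python3 - <<'E'
from tgt import *
where()
from plan import *
for z in np.arange(-3,2,.5): print(z,clear(-15.9,z,.698).round(2))
E
```

```text
clk 9.15 heel stand x,y, z [-16.    0.3 174.7] rel H -0.3 yaw,tilt,roll [ 0.     0.698 -0.001] F(stand) [-0.8 -0.4 -2.9] M [ 0.03 -1.07  0.  ] w 0.152
-3.0 -1.45
-2.5 -1.07
-2.0 -0.7
-1.5 -0.33
-1.0 0.01
-0.5 0.42
0.0 0.87
0.5 1.34
1.0 1.81
1.5 2.28
```

```bash
sed -i 's/H=175\./H=175.8/' tgt.py; python3 - <<'E'
from tgt import *
for a in [(-15,3,.698),(-10,4.7,.698),(-6,6,.698),(-3,6,np.radians(32.5)),(-1,5,np.radians(25)),(-1,4.5,np.radians(17.5)),(-1,4,np.radians(10)),(-1,3,np.radians(5)),(-1,1.,0)]: print(a,[x.round(3) for x in delta(*a)])
E
```

```text
(-15, 3, 0.698) [array([ 0.988, -0.392,  4.107]), array([ 0.001, -0.   , -0.001])]
(-10, 4.7, 0.698) [array([ 5.973, -0.776,  5.807]), array([ 0.001, -0.   , -0.001])]
(-6, 6, 0.698) [array([ 9.961, -1.084,  7.107]), array([ 0.001, -0.   , -0.001])]
(-3, 6, np.float64(0.5672320068981571)) [array([ 6.88 , -0.846,  2.336]), array([-0.01 , -0.131, -0.001])]
(-1, 5, np.float64(0.4363323129985824)) [array([ 3.469, -0.583, -4.194]), array([-0.02 , -0.261, -0.   ])]
(-1, 4.5, np.float64(0.30543261909900765)) [array([ -1.17 ,  -0.225, -10.885]), array([-0.03 , -0.392, -0.   ])]
(-1, 4, np.float64(0.17453292519943295)) [array([ -4.964,   0.067, -18.13 ]), array([-0.04 , -0.522, -0.   ])]
(-1, 3, np.float64(0.08726646259971647)) [array([ -6.991,   0.224, -23.878]), array([-0.046, -0.609, -0.   ])]
(-1, 1.0, 0) [array([ -8.598,   0.348, -30.785]), array([-0.053, -0.696, -0.   ])]
```

Emit:
servo_tool:
  xyz:
    - [0, 0, 2]
    - [0.5, 0, 2]
    - [1, 0, 0.5]
    - [1.5, 0, 0.5]
    - [1.5, -0.5, 0.5]
    - [1.5, 0, 0.5]
    - [0, 0, 0]
  rotation:
    - [0, 0, 0]
    - [0, 0, 0]
    - [0, 0, 0]
    - [0, 0, 0]
    - [0, 0, 0]
    - [0, 0, 0]
    - [0, 0, 0]
  jaw: [5, 5, 5, 5, 5, 5, 5]

```text
clock: 9.85
tcp_pos: [553.0, 126.6, 229.1]
ee_rot: [[-0.641, -0.764, 0.076], [0.049, 0.059, 0.997], [-0.766, 0.643, -0.001]]
force: [-0.1, -0.3, -6.4]
width: 0.148
```

```bash
cat > d.py <<'E'
from tgt import *
where()
for a in [(-10,4.7,40),(-6,6,40),(-3,6,32.5),(-1,5,25),(-1,4.5,17.5),(-1,4,10),(-1,3,5),(-1,1.,0)]: print(a,[x.round(3).tolist() for x in delta(a[0],a[1],np.radians(a[2]))])
E
python3 d.py
```

```text
clk 9.85 heel stand x,y, z [ -9.6   0.3 180.2] rel H 4.4 yaw,tilt,roll [ 0.     0.698 -0.001] F(stand) [-0.1 -0.3 -6.4] M [ 0.02 -1.54  0.01] w 0.148
(-10, 4.7, 40) [[-0.397, -0.234, 0.283], [0.001, 0.0, -0.001]]
(-6, 6, 40) [[3.591, -0.542, 1.583], [0.001, 0.0, -0.001]]
(-3, 6, 32.5) [[0.504, -0.304, -3.192], [-0.009, -0.13, -0.0]]
(-1, 5, 25) [[-2.907, -0.041, -9.722], [-0.019, -0.261, -0.0]]
(-1, 4.5, 17.5) [[-7.546, 0.317, -16.413], [-0.03, -0.391, -0.0]]
(-1, 4, 10) [[-11.34, 0.61, -23.657], [-0.04, -0.522, -0.0]]
(-1, 3, 5) [[-13.367, 0.766, -29.405], [-0.046, -0.609, -0.0]]
(-1, 1.0, 0) [[-14.974, 0.89, -36.312], [-0.053, -0.696, -0.0]]
```

Emit:
servo_tool:
  xyz:
    - [1.5, 0, 0.5]
    - [1, -0.5, 0.5]
    - [1, 0, 0.5]
    - [0, 0, 0]
  rotation:
    - [0, 0, 0]
    - [0, 0, 0]
    - [0, 0, 0]
    - [0, 0, 0]
  jaw: [5, 5, 5, 5]

```text
clock: 10.25
tcp_pos: [556.5, 126.1, 230.8]
ee_rot: [[-0.641, -0.764, 0.076], [0.049, 0.059, 0.997], [-0.766, 0.643, -0.001]]
force: [-0.6, -1.1, -6.0]
width: 0.155
```

Emit:
servo_tool:
  xyz:
    - [-0.6, 0, -0.8]
    - [-0.6, 0, -1]
    - [-0.6, 0.2, -1]
    - [-0.6, 0, -1]
    - [-0.7, 0, -1]
    - [0, 0, 0]
  rotation:
    - [-0.002, -0.026, 0]
    - [-0.002, -0.026, 0]
    - [-0.002, -0.026, 0]
    - [-0.002, -0.026, 0]
    - [-0.002, -0.026, 0]
    - [0, 0, 0]
  jaw: [5, 5, 5, 5, 5, 5]

```text
clock: 10.85
tcp_pos: [552.8, 126.4, 227.0]
ee_rot: [[-0.535, -0.841, 0.076], [0.041, 0.064, 0.997], [-0.844, 0.536, -0.0]]
force: [-1.0, -0.7, -5.4]
width: 0.15
```

```bash
python3 d.py
```

```text
clk 10.85 heel stand x,y, z [-3.80e+00  1.00e-01  1.83e+02] rel H 7.2 yaw,tilt,roll [ 0.001  0.566 -0.   ] F(stand) [-0.9 -0.7 -5.4] M [-0.01 -1.16  0.05] w 0.15
(-10, 4.7, 40) [[-0.107, -0.061, 2.347], [0.01, 0.132, -0.001]]
(-6, 6, 40) [[3.881, -0.369, 3.647], [0.01, 0.132, -0.001]]
(-3, 6, 32.5) [[0.793, -0.131, -1.128], [0.0, 0.001, -0.001]]
(-1, 5, 25) [[-2.618, 0.132, -7.658], [-0.01, -0.13, -0.001]]
(-1, 4.5, 17.5) [[-7.257, 0.49, -14.349], [-0.02, -0.26, -0.001]]
(-1, 4, 10) [[-11.05, 0.783, -21.594], [-0.03, -0.391, -0.001]]
(-1, 3, 5) [[-13.077, 0.939, -27.342], [-0.036, -0.478, -0.001]]
(-1, 1.0, 0) [[-14.684, 1.063, -34.249], [-0.043, -0.565, -0.001]]
```

Emit:
servo_tool:
  xyz:
    - [-0.5, 0, -1.5]
    - [-0.6, 0, -1.5]
    - [-0.6, 0, -1.5]
    - [-0.6, 0, -1.6]
    - [-0.6, 0, -1.5]
    - [0, 0, 0]
  rotation:
    - [-0.002, -0.026, 0]
    - [-0.002, -0.026, 0]
    - [-0.002, -0.026, 0]
    - [-0.002, -0.026, 0]
    - [-0.002, -0.026, 0]
    - [0, 0, 0]
  jaw: [5, 5, 5, 5, 5, 5]

```text
clock: 11.45
tcp_pos: [549.7, 126.3, 219.0]
ee_rot: [[-0.423, -0.903, 0.076], [0.032, 0.069, 0.997], [-0.906, 0.424, -0.001]]
force: [0.3, -0.3, -5.4]
width: 0.152
```

```bash
python3 d.py; python3 -c "
from plan import *
for a in (25,17.5,10,5,0):
  print(a,[[(x,max((clear(x,z,np.radians(a)).round(1),z) for z in np.arange(0,9,.5))) for x in (-3,-2,-1)]])"
```

```text
clk 11.45 heel stand x,y, z [ -1.4  -0.2 180.3] rel H 4.5 yaw,tilt,roll [ 0.     0.438 -0.001] F(stand) [ 0.3 -0.3 -5.4] M [-0.   -0.88  0.02] w 0.152
(-10, 4.7, 40) [[2.908, 0.001, 10.412], [0.021, 0.26, -0.001]]
(-6, 6, 40) [[6.896, -0.306, 11.712], [0.021, 0.26, -0.001]]
(-3, 6, 32.5) [[3.808, -0.068, 6.937], [0.011, 0.129, -0.001]]
(-1, 5, 25) [[0.397, 0.195, 0.407], [0.001, -0.001, -0.001]]
(-1, 4.5, 17.5) [[-4.242, 0.553, -6.284], [-0.01, -0.132, -0.001]]
(-1, 4, 10) [[-8.036, 0.846, -13.529], [-0.02, -0.262, -0.001]]
(-1, 3, 5) [[-10.063, 1.002, -19.276], [-0.026, -0.349, -0.0]]
(-1, 1.0, 0) [[-11.669, 1.126, -26.183], [-0.033, -0.436, -0.0]]
25 [[(-3, (np.float64(2.6), np.float64(5.0))), (-2, (np.float64(2.9), np.float64(5.0))), (-1, (np.float64(3.2), np.float64(5.5)))]]
17.5 [[(-3, (np.float64(2.0), np.float64(3.5))), (-2, (np.float64(2.5), np.float64(4.0))), (-1, (np.float64(2.5), np.float64(5.0)))]]
10 [[(-3, (np.float64(1.2), np.float64(2.5))), (-2, (np.float64(1.7), np.float64(3.0))), (-1, (np.float64(1.7), np.float64(4.0)))]]
5 [[(-3, (np.float64(0.6), np.float64(1.5))), (-2, (np.float64(1.2), np.float64(2.0))), (-1, (np.float64(1.3), np.float64(3.0)))]]
0 [[(-3, (np.float64(0.0), np.float64(0.0))), (-2, (np.float64(0.5), np.float64(1.0))), (-1, (np.float64(1.0), np.float64(1.5)))]]
```

Still free of contact. Turning on down to 17.5°.

Emit:
servo_tool:
  xyz:
    - [-0.8, 0.1, -1.2]
    - [-0.9, 0.1, -1.2]
    - [-0.9, 0.1, -1.3]
    - [-0.9, 0.1, -1.3]
    - [-0.9, 0.1, -1.3]
    - [0, 0, 0]
  rotation:
    - [-0.002, -0.026, 0]
    - [-0.002, -0.026, 0]
    - [-0.002, -0.026, 0]
    - [-0.002, -0.026, 0]
    - [-0.002, -0.026, 0]
    - [0, 0, 0]
  jaw: [5, 5, 5, 5, 5, 5]

```text
clock: 12.05
tcp_pos: [545.2, 126.8, 212.5]
ee_rot: [[-0.302, -0.95, 0.076], [0.022, 0.073, 0.997], [-0.953, 0.303, -0.001]]
force: [0.2, 0.3, -6.0]
width: 0.152
```

```bash
python3 d.py|grep -v 40
```

```text
(-3, 6, 32.5) [[8.326, -0.537, 13.451], [0.021, 0.258, -0.001]]
(-1, 5, 25) [[4.915, -0.274, 6.921], [0.011, 0.128, -0.001]]
(-1, 4.5, 17.5) [[0.275, 0.084, 0.231], [0.001, -0.003, -0.001]]
(-1, 4, 10) [[-3.518, 0.377, -7.014], [-0.01, -0.133, -0.0]]
(-1, 3, 5) [[-5.545, 0.533, -12.762], [-0.016, -0.22, -0.0]]
(-1, 1.0, 0) [[-7.152, 0.657, -19.669], [-0.023, -0.307, -0.0]]
```

Emit:
servo_tool:
  xyz:
    - [-0.8, 0.1, -1.4]
    - [-0.8, 0.1, -1.4]
    - [-0.7, 0.1, -1.5]
    - [-0.7, 0.1, -1.5]
    - [-0.6, 0, -1.5]
    - [0, 0, 0]
  rotation:
    - [-0.002, -0.027, 0]
    - [-0.002, -0.027, 0]
    - [-0.002, -0.027, 0]
    - [-0.002, -0.026, 0]
    - [-0.002, -0.026, 0]
    - [0, 0, 0]
  jaw: [5, 5, 5, 5, 5, 5]

```text
clock: 12.65
tcp_pos: [541.6, 127.2, 204.9]
ee_rot: [[-0.174, -0.982, 0.077], [0.013, 0.075, 0.997], [-0.985, 0.174, -0.001]]
force: [-0.8, 0.4, -5.6]
width: 0.153
```

```bash
python3 d.py|egrep -v '40|25\)|32'
```

```text
clk 12.65 heel stand x,y, z [ -1.1  -0.  179.2] rel H 3.4 yaw,tilt,roll [ 0.     0.175 -0.001] F(stand) [-0.9  0.4 -5.6] M [-0.03 -0.27 -0.  ] w 0.153
(-1, 4.5, 17.5) [[3.921, -0.276, 7.817], [0.011, 0.13, -0.0]]
(-1, 4, 10) [[0.127, 0.016, 0.572], [0.001, -0.001, -0.0]]
(-1, 3, 5) [[-1.9, 0.173, -5.176], [-0.006, -0.088, -0.0]]
(-1, 1.0, 0) [[-3.507, 0.297, -12.082], [-0.013, -0.175, -0.0]]
```

Emit:
servo_tool:
  xyz:
    - [-0.5, 0, -1.3]
    - [-0.5, 0.1, -1.3]
    - [-0.5, 0, -1.4]
    - [-0.5, 0.1, -1.4]
    - [0, 0, 0]
  rotation:
    - [-0.002, -0.022, 0]
    - [-0.002, -0.022, 0]
    - [-0.001, -0.022, 0]
    - [-0.001, -0.022, 0]
    - [0, 0, 0]
  jaw: [5, 5, 5, 5, 5]

```text
clock: 13.15
tcp_pos: [539.6, 127.4, 199.3]
ee_rot: [[-0.087, -0.993, 0.077], [0.007, 0.076, 0.997], [-0.996, 0.088, 0.0]]
force: [0.1, -0.0, -5.9]
width: 0.149
```

```bash
python3 d.py|egrep -v '40|25\)|32'
```

```text
clk 13.15 heel stand x,y, z [-1.000e+00  1.000e-01  1.783e+02] rel H 2.5 yaw,tilt,roll [0.    0.088 0.   ] F(stand) [ 0.1 -0.  -5.9] M [-0.01 -0.12 -0.05] w 0.149
(-1, 4.5, 17.5) [[5.854, -0.48, 13.429], [0.017, 0.217, -0.0]]
(-1, 4, 10) [[2.06, -0.187, 6.184], [0.007, 0.087, -0.0]]
(-1, 3, 5) [[0.033, -0.031, 0.436], [-0.0, -0.0, -0.0]]
(-1, 1.0, 0) [[-1.573, 0.093, -6.471], [-0.007, -0.087, -0.0]]
```

Emit:
servo_tool:
  xyz:
    - [-0.4, 0, -1.5]
    - [-0.4, 0, -1.5]
    - [-0.4, 0.1, -1.5]
    - [-0.4, 0, -1.6]
    - [0, 0, 0]
  rotation:
    - [-0.002, -0.022, 0]
    - [-0.002, -0.022, 0]
    - [-0.002, -0.022, 0]
    - [-0.001, -0.021, 0]
    - [0, 0, 0]
  jaw: [5, 5, 5, 5, 5]

```text
clock: 13.65
tcp_pos: [538.0, 127.5, 193.1]
ee_rot: [[-0.0, -0.997, 0.077], [-0.0, 0.077, 0.997], [-1.0, 0.0, -0.0]]
force: [-0.3, -0.4, -5.2]
width: 0.15
```

```bash
python3 d.py|egrep 'clk'
```

```text
clk 13.65 heel stand x,y, z [ -1.    0.  177.1] rel H 1.3 yaw,tilt,roll [ 0.  0. -0.] F(stand) [-0.3 -0.4 -5.2] M [ 0.01  0.18 -0.  ] w 0.15
```

Level and free. Now I'll lower it slowly until the heel takes the weight.

Emit:
servo_tool:
  xyz:
    - [0, 0, -0.5]
    - [0, 0, -0.5]
    - [0, 0, -0.5]
    - [0, 0, 0]
  rotation:
    - [0, 0, 0]
    - [0, 0, 0]
    - [0, 0, 0]
    - [0, 0, 0]
  jaw: [5, 5, 5, 5]

```text
clock: 14.05
tcp_pos: [538.2, 127.5, 191.5]
ee_rot: [[-0.0, -0.997, 0.077], [-0.0, 0.077, 0.997], [-1.0, 0.0, -0.0]]
force: [-5.2, 1.0, -3.2]
width: 0.151
```

```bash
python3 d.py|egrep 'clk'; python3 -c "
from h import *
snap('side','s6')"; python3 crop.py s6 230 220 350 340 5 e1
```

```text
clk 14.05 heel stand x,y, z [ -0.9   0.  175.5] rel H -0.3 yaw,tilt,roll [ 0.  0. -0.] F(stand) [-5.3  0.6 -3.2] M [-0.    1.21 -0.11] w 0.151
```

View pics/e1.png

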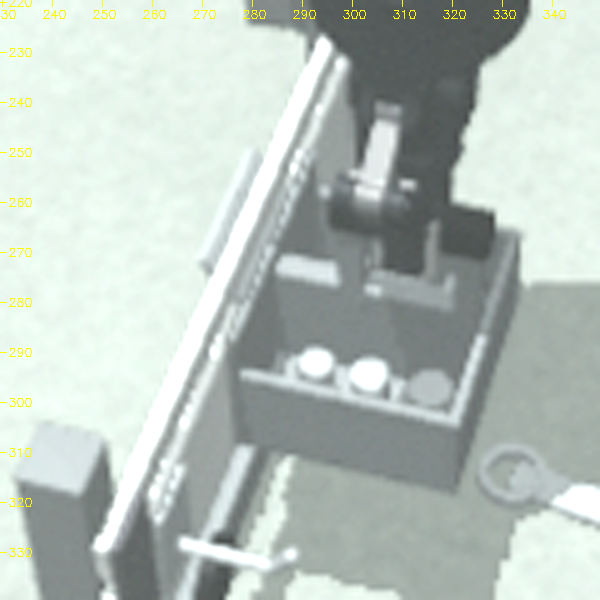

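Contact: 5 N in -x, so the back plate is meeting the slat, with some weight relieved. The tongue shows behind the upper slat at about (274,262). I'll ease back a touch, add the droop, and keep lowering.

Emit:
servo_tool:
  xyz:
    - [-0.4, 0, 0]
    - [-0.2, 0, -0.4]
    - [0, 0, -0.4]
    - [0, 0, 0]
  rotation:
    - [0, -0.005, 0]
    - [0, -0.005, 0]
    - [0, -0.005, 0]
    - [0, 0, 0]
  jaw: [5, 5, 5, 5]

```text
clock: 14.5
tcp_pos: [537.9, 127.5, 190.9]
ee_rot: [[0.017, -0.997, 0.077], [-0.0, 0.077, 0.997], [-1.0, -0.017, 0.001]]
force: [-2.2, 0.2, -5.9]
width: 0.145
```

```bash
python3 d.py|egrep 'clk'
```

```text
clk 14.5 heel stand x,y, z [ -0.9   0.  175.8] rel H 0.0 yaw,tilt,roll [ 0.    -0.017  0.001] F(stand) [-2.2  0.  -5.9] M [-0.07  1.05  0.  ] w 0.145
```

Emit:
servo_tool:
  xyz:
    - [-0.2, 0, -0.5]
    - [0, 0, -0.5]
    - [0, 0, -0.5]
    - [0, 0, 0]
  rotation:
    - [0, 0, 0]
    - [0, 0, 0]
    - [0, 0, 0]
    - [0, 0, 0]
  jaw: [5, 5, 5, 5]

```text
clock: 14.9
tcp_pos: [537.7, 127.5, 190.0]
ee_rot: [[0.017, -0.997, 0.077], [-0.0, 0.077, 0.997], [-1.0, -0.017, 0.001]]
force: [-6.9, 0.6, 1.7]
width: 0.149
```

```bash
python3 d.py|egrep 'clk'
```

```text
clk 14.9 heel stand x,y, z [-1.100e+00  1.000e-01  1.749e+02] rel H -0.9 yaw,tilt,roll [ 0.    -0.017  0.001] F(stand) [-6.9  0.1  1.7] M [-0.1   1.59 -0.08] w 0.149
```

Emit:
servo_tool:
  xyz:
    - [-0.4, 0, 0]
    - [-0.4, 0, 0]
    - [0, 0, 0]
  rotation:
    - [0, -0.005, 0]
    - [0, -0.005, 0]
    - [0, 0, 0]
  jaw: [5, 5, 5]

```text
clock: 15.2
tcp_pos: [537.0, 127.5, 189.5]
ee_rot: [[0.027, -0.997, 0.077], [-0.0, 0.077, 0.997], [-1.0, -0.027, 0.002]]
force: [-3.5, 0.9, -4.2]
width: 0.154
```

```bash
python3 d.py|egrep 'clk'
```

```text
clk 15.2 heel stand x,y, z [ -1.7   0.  175. ] rel H -0.8 yaw,tilt,roll [ 0.    -0.027  0.002] F(stand) [-3.6  0.6 -4.2] M [-0.07  1.2   0.01] w 0.154
```

Emit:
servo_tool:
  xyz:
    - [-0.2, 0, -0.5]
    - [0, 0, -0.4]
    - [0, 0, 0]
  rotation:
    - [0, -0.003, 0]
    - [0, 0, 0]
    - [0, 0, 0]
  jaw: [5, 5, 5]

```text
clock: 15.5
tcp_pos: [536.7, 127.6, 189.2]
ee_rot: [[0.03, -0.997, 0.077], [0.0, 0.077, 0.997], [-1.0, -0.03, 0.002]]
force: [-7.4, 0.4, 2.0]
width: 0.152
```

```bash
python3 d.py|egrep 'clk';python3 - <<'E'
from tgt import *
snap('side','s7')
s=read_state();Rr=Ro.from_matrix(s['ee_rot']@M.T);h=s['tcp_pos']-Rr.apply(G+[0,0,-19])
k=7;x0,y0=255,235
im=cv2.resize(cv2.imread('pics/s7.png')[y0:y0+85,x0:x0+85],None,fx=k,fy=k,interpolation=cv2.INTER_CUBIC)
for u in proj('side',np.array([h+Rr.apply(np.array(p)-[45,0,62]) for p in [(60,30,83),(60,-30,83),(45,50,66),(45,50,0),(-45,50,0),(-45,50,45),(-45,-50,45)]])):
    cv2.circle(im,(int((u[0]-x0)*k+k/2),int((u[1]-y0)*k+k/2)),4,(0,0,255),1)
cv2.imwrite('pics/e2.png',im)
E
```

```text
clk 15.5 heel stand x,y, z [-1.900e+00  1.000e-01  1.749e+02] rel H -0.9 yaw,tilt,roll [ 0.    -0.03   0.002] F(stand) [-7.4 -0.2  2. ] M [-0.09  1.7  -0.08] w 0.152
```

View pics/e2.png

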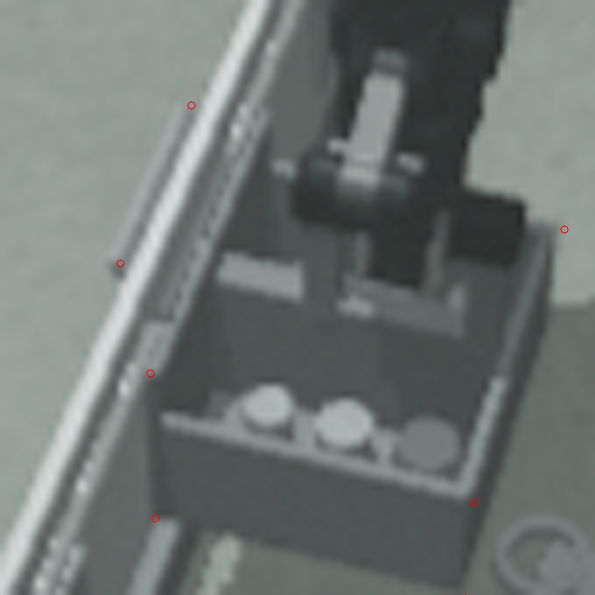

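The tongue is behind the upper slat and the slat carries the weight: Fz has gone from -6 N to +2 N. The caddy is level, so I'll release gently.

Emit:
servo_tool:
  xyz:
    - [-0.3, 0, 0]
    - [0, 0, 0]
    - [0, 0, 0]
    - [0, 0, 0]
    - [0, 0, 0]
    - [0, 0, 0]
  rotation:
    - [0, 0, 0]
    - [0, 0, 0]
    - [0, 0, 0]
    - [0, 0, 0]
    - [0, 0, 0]
    - [0, 0, 0]
  jaw: [5, 16, 22, 30, 36, 40]

```text
clock: 16.15
tcp_pos: [536.9, 127.5, 188.7]
ee_rot: [[0.031, -0.997, 0.077], [-0.0, 0.077, 0.997], [-1.0, -0.03, 0.002]]
force: [-1.2, 0.3, 0.5]
width: 0.468
```

```bash
python3 d.py|egrep 'clk'; python3 -c "
from h import *
snap('side','s8')"; python3 crop.py s8 245 225 345 325 6 e3
```

```text
clk 16.15 heel stand x,y, z [ -1.7   0.  174.4] rel H -1.4 yaw,tilt,roll [ 0.    -0.03   0.002] F(stand) [-1.3  0.2  0.5] M [ 0.08  0.   -0.01] w 0.468
```

View pics/e3.png

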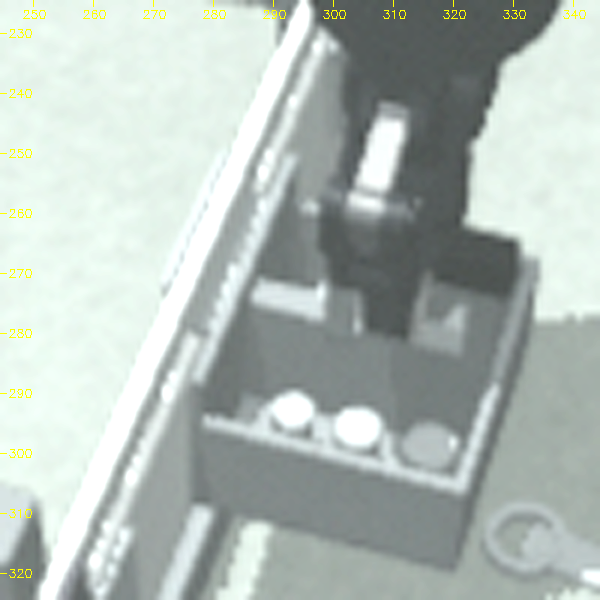

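The caddy hangs free. I'll withdraw straight up.

Emit:
servo_tool:
  xyz:
    - [0, 0, 8]
    - [0, 0, 15]
    - [0, 0, 25]
    - [0, 0, 30]
    - [-20, 0, 30]
    - [-40, 0, 20]
    - [-40, 0, 0]
    - [0, 0, 0]
  rotation:
    - [0, 0, 0]
    - [0, 0, 0]
    - [0, 0, 0]
    - [0, 0, 0]
    - [0, 0, 0]
    - [0, 0, 0]
    - [0, 0, 0]
    - [0, 0, 0]
  jaw: [45, 45, 45, 45, 45, 45, 45, 45]

```text
clock: 17.0
tcp_pos: [433.1, 127.3, 318.6]
ee_rot: [[0.031, -0.997, 0.076], [0.001, 0.076, 0.997], [-1.0, -0.031, 0.003]]
force: [0.2, -1.1, -0.6]
width: 0.531
```

Emit:
servo_tool:
  xyz:
    - [-20, -40, 20]
    - [-10, -40, 20]
    - [0, -45, 0]
    - [0, -45, 0]
    - [0, -40, 0]
    - [0, -20, 0]
    - [0, 0, 0]
  rotation:
    - [0, 0, 0]
    - [0, 0, 0]
    - [0, 0, 0]
    - [0, 0, 0]
    - [0, 0, 0]
    - [0, 0, 0]
    - [0, 0, 0]
  jaw: [45, 45, 45, 45, 45, 45, 45]

```text
clock: 17.7
tcp_pos: [406.8, -104.9, 356.8]
ee_rot: [[0.03, -0.996, 0.08], [-0.001, 0.08, 0.997], [-1.0, -0.03, 0.002]]
force: [-0.7, 0.2, 0.9]
width: 0.525
```

```bash
python3 -c "
from h import *
snap('side','s9');snap('top','t9');s=read_state();print(s['force'],s['tcp_pos'])"; python3 crop.py s9 225 190 345 340 4 f1; python3 crop.py t9 170 180 350 310 4 f2
```

```text
[-0.4128509   0.4923971   0.20398569] [ 406.73574736 -102.76925967  356.73005563]
```

View pics/f1.png

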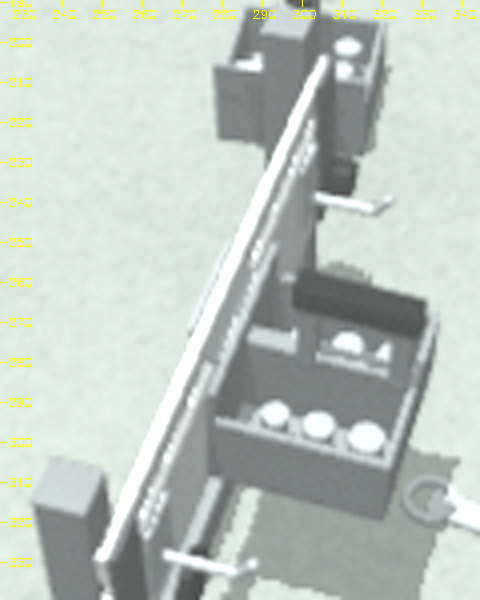

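View pics/f2.png

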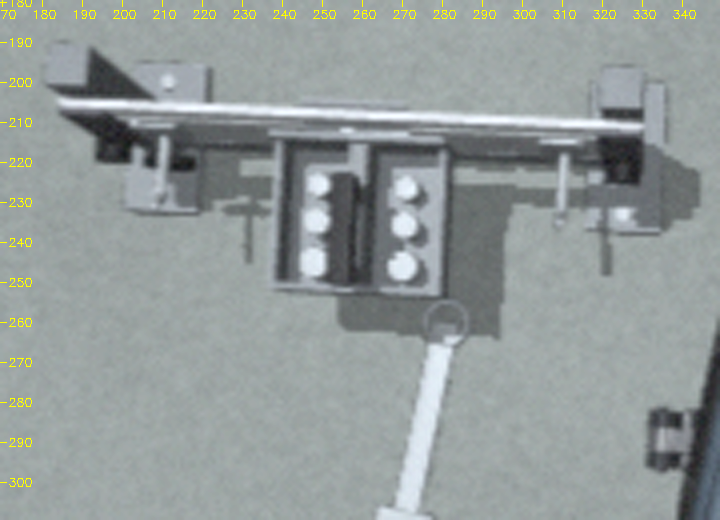

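View pics/s9.png

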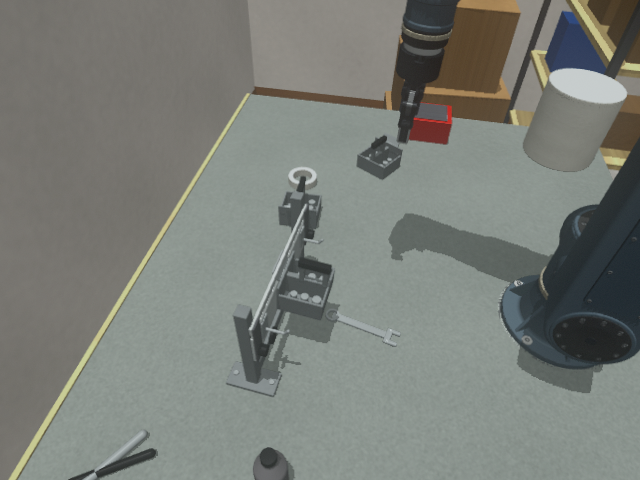

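```bash
python3 - <<'E'
from tgt import *
from scipy.optimize import least_squares
px=lambda x0,y0,k,c:[x0+(c[0]-k/2)/k,y0+(c[1]-k/2)/k]
sp=[((-45,50,0),(385,517)),((-45,50,45),(388,465)),((45,50,0),(212,470)),((-45,-50,45),(437,315)),((45,50,66),(212,394))]
tp=[((-45,50,45),(272,292)),((-45,-50,45),(447,298)),((45,50,66),(270,132)),((45,-50,66),(450,138))]
W=lambda p,P:Ro.from_euler('ZY',[p[3],p[4]]).apply(np.array(P,float))+p[:3]
f=lambda p:np.r_[proj('side',W(p,[q[0] for q in sp]))-[px(225,190,4,q[1]) for q in sp],proj('top',W(p,[q[0] for q in tp]))-[px(170,180,4,q[1]) for q in tp]].ravel()
r=least_squares(f,[550,126,113,-.077,0],loss='soft_l1');print(r.x.round(3));print(f(r.x).reshape(-1,2).round(1).tolist())
print(Rs.inv().apply(W(r.x,[(45,0,62),(60,0,83)])-np.r_[S,0]).round(1))
E
```

```text
[ 5.52062e+02  1.23584e+02  1.09576e+02 -6.60000e-02 -7.80000e-02]
[[0.2, 1.0], [1.9, 0.7], [-0.8, 0.5], [1.7, -0.9], [0.2, -0.8], [0.4, -0.8], [-0.4, -0.7], [0.9, -0.4], [-0.5, -0.4]]
[[ -3.7  -2.4 174.9]
 [  9.6  -2.2 197. ]]
```

```bash
python3 - <<'E'
from tgt import *
from scipy.optimize import least_squares
g={n:cv2.imread(f'pics/{n}.png',0) for n in('s6','s7','s9')}
pts=np.array([[320,318],[321,305],[333.5,267.5],[278,307],[279,295],[300,299],[300,312]],np.float32).reshape(-1,1,2)
fl={}
for n in('s6','s7'):
    q,st,e=cv2.calcOpticalFlowPyrLK(g[n],g['s9'],pts,None,winSize=(9,9),maxLevel=1)
    print(n,(q-pts).reshape(-1,2).round(2).tolist(),st.ravel(),e.ravel().round(1)); fl[n]=(q-pts).reshape(-1,2)
# rigid change from s7: caddy pose heel (-1.9,0.1,174.9), tilt -.03
P=[(-45,50,0),(-45,50,45),(-45,-50,45),(45,50,0),(45,50,45),(0,50,45),(0,50,0)]
def W(p): return np.r_[S,0]+Rs.apply(Ro.from_euler('Y',p[2]).apply(np.array(P,float)-[45,0,62])+[p[0],.1,p[1]])
for n,p0 in(('s7',(-1.9,174.9,-.03)),('s6',(-.9,175.5,0.))):
    b=proj('side',W(p0)); r=least_squares(lambda p:(proj('side',W(p))-b-fl[n]).ravel(),p0,x_scale=[1,1,.01],loss='soft_l1');print(n,r.x.round(3),np.abs(r.fun).max().round(2))
E
```

```text
s6 [[-0.25, 2.3399999141693115], [0.5400000214576721, 1.659999966621399], [-0.8500000238418579, -1.3200000524520874], [-0.3700000047683716, 0.699999988079071], [0.800000011920929, 0.6100000143051147], [0.550000011920929, 0.9200000166893005], [-45.04999923706055, -201.8800048828125]] [1 1 1 1 1 1 1] [ 5.1  6.2 14.3  5.7  5.2  6.8 55. ]
s7 [[0.07000000029802322, 1.4299999475479126], [0.4000000059604645, 0.8299999833106995], [0.7599999904632568, 0.8399999737739563], [-0.20999999344348907, 0.44999998807907104], [0.5899999737739563, 0.28999999165534973], [0.7099999785423279, 0.4000000059604645], [0.699999988079071, 1.4800000190734863]] [1 1 1 1 1 1 1] [ 4.9  6.3 12.4  5.5  5.4  8.   4.9]
s7 [-3.42400e+00  1.73605e+02 -4.70000e-02] 0.83
s6 [-1.98300e+00  1.74624e+02 -3.50000e-02] 202.47
```

```bash
python3 -c "
from h import *
print(job_done());print(read_state()['clock'])"
```

```text
the job is handed in; nothing more can be done
None
the job is handed in; nothing more can be done
```

The small caddy is hanging on the slat rail, midway between the holders, and the job was handed in after about 18 s. No verdict was reported, so the numbers below are my own measurements.

- **What I did:** I took the caddy nearest the base (567 mm away, the other two about 667 mm) by its handle. I tipped it about 40° and fed the tongue into the groove. A gentle touch put the lower slat's edge at about 175 mm. I then turned the caddy level and let go once the slat carried its weight. The highest force I read at the wrist was about 8 N.
- **Final position:** The side and top pictures show the tongue behind the upper slat, the caddy square to the rail, and the gripper well clear. The heel is about 2 to 4 mm in front of the slat face, within about 3 mm of the middle, and about 174 to 175 mm high.
- **Other things:** The spanner, tape and oiler look unmoved in the last side picture. I compared them by eye only.
- **Where the checks disagreed:** My estimates of the front's droop differ. Tracking the movement between pictures gave about 0.035 to 0.047 rad. A separate fit to hand-picked corners, which left errors of up to 2 pixels, gave 0.078 rad. All are under the 0.09 rad limit, and I trust the tracking more because the expected droop is about 2° (0.035 rad).

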